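# Put the glaze pots away in the push-to-open chest

## Robot

A 7-joint arm with a two-finger parallel gripper is mounted at the origin on the work surface. World frame = base frame: x ahead of the robot, y to its left, z up, the work surface at z = 0. Lengths are in mm, angles in rad, forces in N, time in s.
With the tool pointing down it reaches from about 425 to 825 mm from the base axis. Payload 3.6 kg.
Tool frame: the origin (TCP) lies midway between the tips of the shut fingers; the grasp point (between the pads) lies 19 mm behind it; z points along the fingers, x is the direction in which the jaws open and shut, and the axes are right-handed (so a half turn about z gives the same grasp; the last joint's range is limited). The gripper opens to 93 mm and grips with 3 to 60 N. Pads are 15 mm wide; open, the fingers measure 128 mm over their backs; the gripper's body (75 mm by 188 mm) begins 65 mm behind the grasp point.
Start: joints at [-1.139, 0.615, -0.013, 1.423, 0.008, 1.103, -0.04], TCP at [287.831, 582.765, 218.64] pointing down, gripper open.
Joint ranges: [-3.12, 3.12], [-0.3, 2.06], [-1.34, 1.32], [0.26, 2.42], [-1.36, 4.5], [0.01, 1.98], [-2.84, 2.84]. Speed limits (rad/s): [2.79, 2.79, 3.14, 3.14, 3.14, 3.14, 3.14].

## Interface

Orientations are given as a unit quaternion [x, y, z, w].
In Python, from bench import arm, eyes gives the robot as it stands. The module is installed in compiled form; this text tells all that it offers.
- The arm moves only by the shell command python3 -m creep 'ROWS' [FORCE]. ROWS is JSON, a list of rows, each an object with "gripper": the opening in per cent of the stroke, from 0 (shut) to 100 (fully open); "travel": the shift along the tool's x, y, z in mm, a list of three; "spin": the turn about the tool's z in rad. A call has 1 to 12 rows; each row is the pose to reach, as a shift and turn from the pose measured when the call began, along the tool's axes at that moment; what a row does not reach only later rows make up. A row lasts 1/12 s, in which the tool goes at most 41.7 mm and 7.16 degrees, less where a joint would pass 70% of its speed; a pose out of reach is approached as far as the arm can. A call with a gripper value outside its range is refused whole. The fingers move at their own pace and stop on an object; FORCE is the grip in N (left out, the last holds). Time passes only in rows, so rows that repeat a pose let the fingers close. It gives the time, the measured TCP pose, the force and the opening at its end, in the units of the state.
- arm.get_obs(): the state, without advancing time (a new reading comes with each control period).
- eyes.camera(name): name is "scene" or "top" or "wrist"; returns a dict with "frame" (420x560x3 uint8, blue, green, red), "range_z" (420x560 float32, mm along the optical axis (not along the pixel's ray), 0 where there is no reading), "fx", "fy", "cx", "cy" (pixels), "R" (3x3) and "t" (3): a world point X has camera coordinates R X + t. Camera axes: x right, y down, z forward; pixel columns grow to the right and rows downward; lengths in mm; the calibration is good to about 2 mm. A picture is of the moment at which its call begins.
- arm.sign_off(): hands the job in, once; it reports no verdict.
The state is a dict: "time_s": time; "qpos": joint angles; "joint_vel": joint speeds; "joint_torque": joint torques, N m; "tool_pos": TCP position; "tcp_rot": TCP orientation; "force": force on the tool from outside, world axes, zero at the start; "wrist_torque": the same for the moment, N m; "gripper_width": finger opening in mm.
Only numpy, scipy, OpenCV 4.12 (cv2) and the standard library are available. Lean on these libraries where they do the work, as an engineer would, in place of code of your own. Each camera call takes 0.05 s, during which the arm holds its last target. There are 200 camera calls.

## Task

Clear the glaze pots off the painting table: lift each one to feel whether it is full or nearly empty, stand the full ones upright in the plywood chest and the nearly empty ones upright in the grey refill tray. The chest's flap has no handle: press it down near its front edge until the touch latch clicks, keep your fingers on it so that it comes up gently instead of flying open, then catch it by its front edge and swing it right up; when the pots are away, swing it down and press it until it latches shut. Do not drop the pots, and leave everything else on the table where it is.

Things in the scene. Friction and masses are not known exactly. Their poses are not given: they have to be found in the camera images.
- chest: fixed plywood chest, 190 deep (x) x 300 wide (y) x 115 high, walls 9 thick, floor top 8 above its underside, inner space 172 x 282, closed on top by a flush flap. Origin: centre of the underside; x points away from the robot to the hinge side, -x is the front. The back wall is at +x
- flap (a joint): flap angle: 0 shut, flush with the chest's top (latched it rests at 0.004); grows as the front edge swings up; stop at 1.62, just past upright; pressed, it goes down to -0.05. Wood, 165 from hinge to front edge, 278 wide, 10 thick (5 either side of the hinge plane), 0.2 kg. The hinge is stiff: the flap stays wherever it is put, except that below about 0.75 springs push it up
- flap_edge (a point): middle of the flap's front edge on its top face; at x -85, z 114 in the chest's frame when shut. The push-push latch sits under it: pressed near here with 5 to 8 N the flap sinks 4 to 7 mm and clicks; as the finger backs off, springs lift it to about 0.8 rad, at 5 rad/s if let go at once. Pressing a latched flap opens it again
- flap_hinge (a point): middle of the flap's hinge line, parallel to the chest's y axis, at x +80, z 109 in the chest's frame. Thin spring arms, 58 long, at 131 either side. To shut, swing the flap down against the springs (5 to 8 N at the front edge), press in one go to the bottom (-0.04 or less), back off: it stays at 0. If not, let it rise above 0.4 and press again
- tray: fixed open refill tray of grey plastic, 280 (x) x 150 (y) x 45 high, walls 5, floor top 5 above its underside. Origin: centre of the underside
- pot_a: closed glaze pot: white plastic cylinder 60 across, 78 high, ribbed grey lid flush with its sides, blank label; opaque. All look alike: a full one weighs 0.33 to 0.47 kg, a nearly empty one 0.08 to 0.12 kg; only lifting tells. 4 or 5 pots are present, one or two of them full; None when absent. Origin: centre of the underside
- pot_b: closed glaze pot: white plastic cylinder 60 across, 78 high, ribbed grey lid flush with its sides, blank label; opaque. All look alike: a full one weighs 0.33 to 0.47 kg, a nearly empty one 0.08 to 0.12 kg; only lifting tells. 4 or 5 pots are present, one or two of them full; None when absent. Origin: centre of the underside
- pot_c: closed glaze pot: white plastic cylinder 60 across, 78 high, ribbed grey lid flush with its sides, blank label; opaque. All look alike: a full one weighs 0.33 to 0.47 kg, a nearly empty one 0.08 to 0.12 kg; only lifting tells. 4 or 5 pots are present, one or two of them full; None when absent. Origin: centre of the underside
- pot_d: closed glaze pot: white plastic cylinder 60 across, 78 high, ribbed grey lid flush with its sides, blank label; opaque. All look alike: a full one weighs 0.33 to 0.47 kg, a nearly empty one 0.08 to 0.12 kg; only lifting tells. 4 or 5 pots are present, one or two of them full; None when absent. Origin: centre of the underside
- pot_e: closed glaze pot: white plastic cylinder 60 across, 78 high, ribbed grey lid flush with its sides, blank label; opaque. All look alike: a full one weighs 0.33 to 0.47 kg, a nearly empty one 0.08 to 0.12 kg; only lifting tells. 4 or 5 pots are present, one or two of them full; None when absent. Origin: centre of the underside
- brush_wide: loose flat paint brush, about 200 long, lying; not part of the job, to be left alone
- brush_fine: loose fine paint brush, about 200 long and 8 thick, lying; not part of the job, to be left alone
- sponge: loose sponge, 75 x 50 x 22; not part of the job, to be left alone
- clay_dish: loose painted clay dish, 104 across, 24 high; not part of the job, to be left alone
- water_cup: loose glass water cup, 72 across, 85 high; not part of the job, to be left alone
- wood_rib: loose wooden shaping rib, 110 x 50 x 7; not part of the job, to be left alone
- roller: loose wooden clay roller, 200 long, 32 thick, lying; not part of the job, to be left alone

How it is judged:
By the outcome, as a careful person would: the job done as asked, in the order asked, and still so for the second after the job is handed in, with the robot touching nothing.
Of pot_a, pot_b, pot_c, pot_d, pot_e only 4 to 5 are there at a start; the rules pass over those that are not, and their reading is None.
At some moment in a run one of pot_a, pot_b, pot_c, pot_d, pot_e may be knocked a few centimetres aside while the robot is not near it.
It also fails if it takes over 210 s, if anything falls off the work surface, if the arm or the gripper's body presses on something with over 40 N, if the wrist force passes 120 N, or if a joint passes its speed limit or range.

## Working session

There is one attempt and no reset: what is moved stays moved. The work goes in short steps, Python scripts to look and compute and a shell command to move; the robot and the scene stay as the last step left them, time stands still between calls to the robot, and variables do not carry over. Pictures are saved under pics/ and viewed, on a budget of 14 in all, crops included, one or two more only if the job needs it, and the job is handed in when it is done.

```bash
mkdir -p pics
python3 - <<'E'
from bench import arm, eyes
import cv2, numpy as np
print(arm.get_obs())
for n in ["top","scene"]:
    c=eyes.camera(n); cv2.imwrite(f"pics/{n}0.png",c["frame"]); print(n,c["fx"],c["fy"],c["cx"],c["cy"],c["R"],c["t"])
    np.savez(f"{n}0.npz",**c)
E
```

```text
{'time_s': 0.0, 'qpos': array([-1.13849131,  0.61586099, -0.01263122,  1.42490259,  0.00811603,
        1.10342638, -0.0404067 ]), 'joint_vel': array([-0.00182698, -0.00043224, -0.00094684,  0.00090675,  0.00066014,
       -0.00029958,  0.00206624]), 'joint_torque': array([ 3.46715515e-04, -4.58939731e+01,  2.09175115e-01, -1.65745926e+01,
       -6.10177475e-02,  2.04622565e-02,  2.43371014e-04]), 'tool_pos': array([287.50280104, 582.06218689, 217.51773815]), 'tcp_rot': array([ 8.49353770e-01,  5.27822462e-01, -1.07016833e-03,  6.90212844e-04]), 'force': array([ 0.18003854, -0.4267881 , -0.15107659]), 'wrist_torque': array([0.04429463, 0.01309276, 0.00935437]), 'gripper_width': 92.95788264584439}
top 459.78451558336116 459.78451558336116 275.7108482500038 209.96052950048437 [[ 0.02213038 -0.99935598 -0.02824668]
 [-0.99783874 -0.02033061 -0.06248616]
 [ 0.06187164  0.02956847 -0.99764603]] [  -4.91502105  577.20306946 1126.35062978]
scene 508.2546915575565 508.2546915575565 294.2389726407239 211.55933529590874 [[ 0.25985743  0.96564066 -0.00349656]
 [ 0.65233974 -0.17821449 -0.73667664]
 [-0.71198805  0.18914995 -0.67623613]] [-157.29382014 -297.62978313 2014.75182906]
```

```bash
python3 -c "
import cv2
a=cv2.imread('pics/top0.png');cv2.imwrite('pics/top0b.png',cv2.resize(a,(784,588)))"; ls
```

```text
pics
scene0.npz
top0.npz
```

View pics/top0.png

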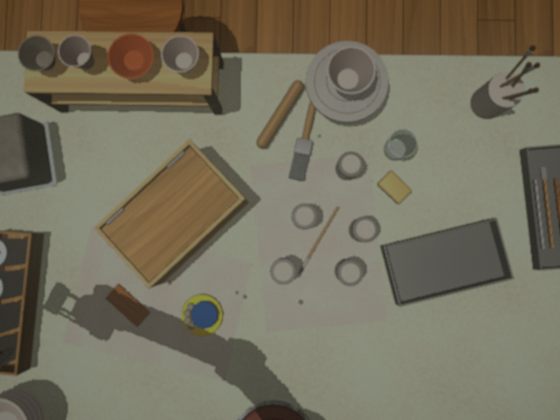

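View pics/scene0.png

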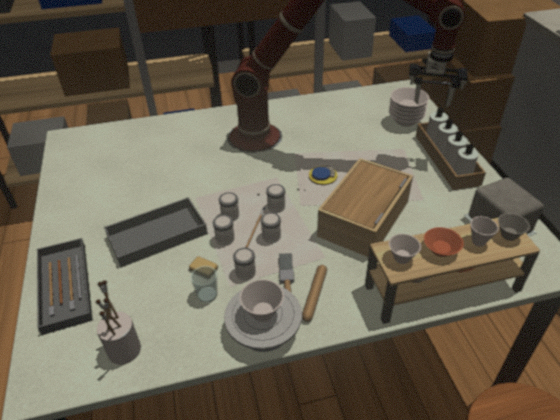

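The top view shows five pots at about (350,165), (305,216), (365,229), (285,270) and (350,271). The chest is at (172,213), with its spring arms (the hinge side) on the upper-left edge. The tray is at (447,262). The fine brush lies between pots at (320,240), and the arm is out of view.

```bash
cat > h.py <<'E'
import numpy as np, cv2
from scipy.spatial.transform import Rotation as Rn
def cloud(c):
    v,u=np.mgrid[0:420,0:560]; z=c["range_z"].astype(float)
    P=np.stack([(u-c["cx"])/c["fx"]*z,(v-c["cy"])/c["fy"]*z,z],-1)
    W=(P-c["t"])@c["R"]; W[z<=0]=np.nan; return W
def ray(c,u,v,h):
    d=np.array([(u-c["cx"])/c["fx"],(v-c["cy"])/c["fy"],1])@c["R"]; o=-c["t"]@c["R"]
    return o+d*(h-o[2])/d[2]
def blobs(c,W,lo,hi,amin=60):
    m=((W[...,2]>lo)&(W[...,2]<hi)).astype(np.uint8)
    n,l,s,ce=cv2.connectedComponentsWithStats(m)
    return [(i,l==i,s[i],ce[i]) for i in range(1,n) if s[i][4]>=amin]
def pots(c):
    W=cloud(c); out=[]
    for i,m,s,ce in blobs(c,W,70,86,200):
        if s[4]>1500: continue
        P=W[m]; (x,y),r=cv2.minEnclosingCircle(P[:,:2].astype(np.float32)); q=np.median(P,0)
        g=ray(c,*ce,78); out.append((np.round(g[:2]),np.round(q),round(r),s[4]))
    return out
def rel(target,o):   # world target -> tool-axis shift
    return np.round(Rn.from_quat(o["tcp_rot"]).inv().apply(np.array(target)-o["tool_pos"]),1)
def yaw(o):
    x=Rn.from_quat(o["tcp_rot"]).apply([1,0,0]); return np.arctan2(x[1],x[0])
E
python3 - <<'E'
from h import *
c=dict(np.load("top0.npz"));W=cloud(c)
for p in pots(c):print(p)
for (u,v) in [(270,300),(172,213),(447,262)]: print(W[v,u])
for lo,hi,nm in[(100,135,'chest'),(30,60,'tray'),(10,200,'all'),(3,12,'floor')]:
    for i,m,s,ce in blobs(c,W,lo,hi,150):
        P=W[m]; r=cv2.minAreaRect(P[:,:2].astype(np.float32)); print(nm,s[:4],np.round(np.median(P,0)),np.round(r[0]),np.round(r[1]),round(r[2],1),s[4])
E
```

```text
(array([ 894., -159.]), array([ 893., -158.,   82.]), 28, np.int32(378))
(array([830., 311.]), array([827., 299.,  84.]), 153, np.int32(490))
(array([693., 601.]), array([690., 596.,  78.]), 90, np.int32(280))
(array([ 742., -293.]), array([ 746., -296.,   82.]), 36, np.int32(208))
(array([ 687., -168.]), array([ 687., -168.,   79.]), 31, np.int32(540))
(array([562., -61.]), array([562., -61.,  79.]), 31, np.int32(528))
(array([ 534., -203.]), array([ 535., -203.,   79.]), 31, np.int32(553))
(array([432., -14.]), array([432., -14.,  79.]), 31, np.int32(544))
(array([ 433., -169.]), array([ 433., -169.,   79.]), 31, np.int32(562))
[353.03793841  17.0639239    2.76956051]
[559.08411463 240.66438379 120.10528951]
[ 457.61065616 -419.40201615    3.48584857]
chest [329  49  44  43] [ 915. -168.  120.] [ 893. -158.] [97. 97.] 10.0 817
chest [486  71  39  37] [ 860. -511.  110.] [ 861. -517.] [83. 83.] 73.2 964
chest [  0 112  33  72] [699. 615. 121.] [707. 628.] [160.  79.] 10.2 1975
chest [ 93 139 152 149] [559. 249. 116.] [561. 251.] [192. 301.] 44.5 10758
chest [  0 238  12  28] [464. 6
[... 3015 characters left out ...]
] [ 551. -614.] [208.  12.] 5.3 173
floor [  0 186  53  49] [586. 635.   4.] [579. 634.] [166.  80.] 46.9 434
floor [296 205  48  71] [510. -99.   6.] [508. -96.] [ 36. 200.] 59.2 352
floor [386 221 119  80] [ 460. -411.    6.] [ 461. -412.] [138. 266.] 15.1 5361
floor [ 35 235  19  74] [381. 598.   5.] [410. 588.] [184.  41.] 0.8 265
floor [ 88 264 146  93] [324. 347.   6.] [293. 309.] [387. 208.] 76.6 2453
floor [ 74 284  29  29] [351. 480.   4.] [353. 482.] [62. 69.] 55.9 151
floor [ 59 292  62  69] [268. 471.   4.] [289. 472.] [187. 127.] 60.4 774
floor [  0 302  72 117] [150. 583.   4.] [191. 564.] [182. 238.] 70.1 759
floor [240 401  44  19] [92. 28.  9.] [91. 34.] [ 35. 111.] 13.0 226
```

Measured positions, all consistent with the given sizes:

| Item | Position | Axis yaw |
|---|---|---|
| Chest | (561,251) | x at 44.5° |
| Tray | (461,-407) | short axis at 15.3° |
| Pots | (687,-168), (562,-61), (534,-203), (432,-14), (433,-169) | – |

I'll open the chest first.

```bash
cat > to.py <<'E'
import sys; from h import *; from bench import arm
# to.py x y z yawdeg  | to.py c cx cy cz (chest frame, yaw -45.5)
a=sys.argv[1:]; o=arm.get_obs(); k=np.radians(44.5)
R=np.array([[np.cos(k),-np.sin(k),0],[np.sin(k),np.cos(k),0],[0,0,1]]); C=np.array([561,251,0])
if a and a[0]=='c': T=C+R@np.array(a[1:4],float); Y=-45.5
elif a: T=np.array(a[:3],float); Y=float(a[3])
print("t",round(o["time_s"],2),"tcp",np.round(o["tool_pos"],1),"yaw",round(np.degrees(yaw(o)),1),"q",np.round(o["qpos"],2),"F",np.round(o["force"],2),"w",round(o["gripper_width"],1),"chest",np.round(R.T@(o["tool_pos"]-C),1))
if a:
    d=(np.degrees(yaw(o))-Y+90)%180-90
    print("travel",rel(T,o),"spin",round(np.radians(d),3),"or",round(np.radians(d-180*np.sign(d)),3))
E
python3 to.py c -77 0 160
python3 -m creep 2>&1 | tail -3
python3 - <<'E'
from h import *
c=dict(np.load("top0.npz"));W=cloud(c)
for u,v in[(337,208),(320,240),(301,271)]:print(ray(c,u,v,6))
E
```

```text
t 0.1 tcp [287.5 582.2 217.6] yaw 63.7 q [-1.14  0.62 -0.01  1.42  0.01  1.1  -0.04] F [-0.23  0.3   0.8 ] w 93.1 chest [ 37.1 427.9 217.6]
travel [-248.4  366.5   58.2] spin -1.235 or 1.906
invalid input
[ 585.97252468 -145.81300981    6.        ]
[ 505.00934103 -104.60778436    6.        ]
[426.93090482 -58.65412759   6.        ]
```

```bash
python3 -m creep '[{"gripper":0,"travel":[-60,90,0],"spin":0.12},{"gripper":0,"travel":[-85,125,0],"spin":0.24},{"gripper":0,"travel":[-110,160,0],"spin":0.36},{"gripper":0,"travel":[-135,195,0],"spin":0.48},{"gripper":0,"travel":[-160,230,0],"spin":0.6},{"gripper":0,"travel":[-185,265,0],"spin":0.72},{"gripper":0,"travel":[-210,300,0],"spin":0.84},{"gripper":0,"travel":[-230,335,0],"spin":0.96},{"gripper":0,"travel":[-248,366,0],"spin":1.08},{"gripper":0,"travel":[-248,366,0],"spin":1.2},{"gripper":0,"travel":[-248,366,0],"spin":1.32},{"gripper":0,"travel":[-248,366,0],"spin":1.44}]' 20
python3 to.py c -77 0 140
```

```text
time_s: 1.1
tool_pos: [509.3, 189.2, 218.5]
tcp_rot: [0.985, -0.172, 0.002, 0.003]
force: [0.3, -1.0, 0.0]
gripper_width: 17.3
t 1.1 tcp [509.3 189.2 218.5] yaw -19.8 q [-0.68  0.47  0.42  1.74 -0.22  0.97 -0.52] F [ 0.29 -1.03  0.03] w 17.3 chest [-80.2  -7.8 218.5]
travel [-6.  -6.7 78.5] spin 0.448 or -2.694
```

```bash
python3 -m creep '[{"gripper":0,"travel":[-3,-3,25],"spin":0.11},{"gripper":0,"travel":[-6,-6,45],"spin":0.22},{"gripper":0,"travel":[-6,-6.5,65],"spin":0.34},{"gripper":0,"travel":[-6,-6.5,78],"spin":0.448},{"gripper":0,"travel":[-6,-6.5,78.5],"spin":0.448},{"gripper":0,"travel":[-6,-6.5,78.5],"spin":0.448},{"gripper":0,"travel":[-6,-6.5,78.5],"spin":0.448}]'
python3 to.py c -77 0 116
```

```text
time_s: 1.68
tool_pos: [506.5, 197.0, 140.7]
tcp_rot: [0.923, -0.386, 0.003, 0.002]
force: [-0.3, 0.4, -0.0]
gripper_width: 0.8
t 1.68 tcp [506.5 197.  140.7] yaw -45.4 q [-0.73  0.59  0.49  1.84 -0.36  0.81 -0.85] F [-0.3   0.36 -0.01] w 0.8 chest [-76.7  -0.4 140.7]
travel [-0.5  0.2 24.7] spin 0.002 or -3.139
```

```bash
python3 -m creep '[{"gripper":0,"travel":[0,0,14],"spin":0},{"gripper":0,"travel":[0,0,22],"spin":0},{"gripper":0,"travel":[0,0,25],"spin":0},{"gripper":0,"travel":[0,0,26.5],"spin":0},{"gripper":0,"travel":[0,0,28],"spin":0},{"gripper":0,"travel":[0,0,28],"spin":0}]'
python3 -m creep '[{"gripper":0,"travel":[0,0,1],"spin":0},{"gripper":0,"travel":[0,0,2],"spin":0},{"gripper":0,"travel":[0,0,2],"spin":0}]'; python3 to.py
```

```text
time_s: 2.18
tool_pos: [506.4, 196.7, 113.1]
tcp_rot: [0.923, -0.386, 0.002, 0.002]
force: [-1.2, -0.7, 2.7]
gripper_width: 0.4
time_s: 2.43
tool_pos: [506.3, 196.7, 111.3]
tcp_rot: [0.923, -0.386, 0.002, 0.002]
force: [-1.5, -0.6, 5.1]
gripper_width: 0.3
t 2.43 tcp [506.3 196.7 111.3] yaw -45.4 q [-0.71  0.62  0.47  1.87 -0.39  0.74 -0.82] F [-1.47 -0.6   5.11] w 0.3 chest [-77.1  -0.4 111.3]
```

```bash
python3 -m creep '[{"gripper":0,"travel":[0,0,1],"spin":0},{"gripper":0,"travel":[0,0,2],"spin":0},{"gripper":0,"travel":[0,0,2],"spin":0}]'; python3 -m creep '[{"gripper":0,"travel":[0,0,1],"spin":0},{"gripper":0,"travel":[0,0,2],"spin":0},{"gripper":0,"travel":[0,0,2],"spin":0}]'
```

```text
time_s: 2.68
tool_pos: [506.3, 196.7, 109.2]
tcp_rot: [0.923, -0.386, 0.002, 0.002]
force: [-1.7, -1.0, 4.6]
gripper_width: 0.3
time_s: 2.93
tool_pos: [506.3, 196.7, 107.0]
tcp_rot: [0.923, -0.386, 0.002, 0.002]
force: [-1.8, -0.5, 4.0]
gripper_width: 0.6
```

```bash
python3 -m creep '[{"gripper":0,"travel":[0,0,0.5],"spin":0},{"gripper":0,"travel":[0,0,0.5],"spin":0}]'; python3 -m creep '[{"gripper":0,"travel":[0,0,-1],"spin":0},{"gripper":0,"travel":[0,0,-2],"spin":0},{"gripper":0,"travel":[0,0,-3],"spin":0},{"gripper":0,"travel":[0,0,-4],"spin":0},{"gripper":0,"travel":[0,0,-5],"spin":0},{"gripper":0,"travel":[0,0,-6],"spin":0},{"gripper":0,"travel":[0,0,-7],"spin":0},{"gripper":0,"travel":[0,0,-8],"spin":0},{"gripper":0,"travel":[0,0,-9],"spin":0},{"gripper":0,"travel":[0,0,-10],"spin":0},{"gripper":0,"travel":[0,0,-10],"spin":0}]'
```

```text
time_s: 3.1
tool_pos: [506.3, 196.7, 106.9]
tcp_rot: [0.923, -0.386, 0.002, 0.002]
force: [-2.7, -0.5, 6.2]
gripper_width: 0.1
time_s: 4.02
tool_pos: [506.5, 196.8, 117.2]
tcp_rot: [0.923, -0.386, 0.002, 0.002]
force: [-1.1, 0.1, 3.8]
gripper_width: 1.0
```

```bash
python3 -m creep '[{"gripper":0,"travel":[0,-3,-2],"spin":0},{"gripper":0,"travel":[0,-7,-4.5],"spin":0},{"gripper":0,"travel":[0,-11,-8],"spin":0},{"gripper":0,"travel":[0,-15.5,-12],"spin":0},{"gripper":0,"travel":[0,-16.5,-16.5],"spin":0},{"gripper":0,"travel":[0,-17.5,-21.5],"spin":0},{"gripper":0,"travel":[0,-18.5,-26.5],"spin":0},{"gripper":0,"travel":[0,-20,-31],"spin":0},{"gripper":0,"travel":[0,-21,-36],"spin":0},{"gripper":0,"travel":[0,-22.7,-41],"spin":0},{"gripper":0,"travel":[0,-24.5,-45.5],"spin":0},{"gripper":0,"travel":[0,-26.3,-50],"spin":0}]'; python3 to.py c -37 0 192
```

```text
time_s: 5.02
tool_pos: [525.0, 215.6, 167.5]
tcp_rot: [0.923, -0.386, 0.002, 0.002]
force: [0.5, -0.2, 1.3]
gripper_width: 0.6
t 5.02 tcp [525.  215.6 167.5] yaw -45.4 q [-0.75  0.59  0.51  1.74 -0.34  0.9  -0.89] F [ 0.45 -0.22  1.26] w 0.6 chest [-50.5  -0.  167.5]
travel [  0.2 -13.5 -24.5] spin 0.002 or -3.139
```

```bash
python3 -m creep '[{"gripper":0,"travel":[0,-2,-4],"spin":0},{"gripper":0,"travel":[0,-3.5,-7.5],"spin":0},{"gripper":0,"travel":[0,-5,-11],"spin":0},{"gripper":0,"travel":[0,-7,-14.5],"spin":0},{"gripper":0,"travel":[0,-9,-18],"spin":0},{"gripper":0,"travel":[0,-11.5,-22],"spin":0},{"gripper":0,"travel":[0,-14,-26],"spin":0},{"gripper":0,"travel":[0,-17,-30],"spin":0},{"gripper":0,"travel":[0,-20,-34],"spin":0}]';python3 -m creep '[{"gripper":0,"travel":[0,-3,-4],"spin":0},{"gripper":0,"travel":[0,-7,-8],"spin":0},{"gripper":0,"travel":[0,-11,-12],"spin":0},{"gripper":0,"travel":[0,-15,-15.5],"spin":0},{"gripper":0,"travel":[0,-18,-19],"spin":0},{"gripper":0,"travel":[0,-23,-23.5],"spin":0},{"gripper":0,"travel":[0,-24,-60],"spin":0},{"gripper":0,"travel":[0,-24,-95],"spin":0},{"gripper":0,"travel":[0,-24,-95],"spin":0},{"gripper":0,"travel":[0,-24,-95],"spin":0}]'; python3 to.py c -85 0 215
python3 - <<'E'
from h import *; from bench import eyes
for n in["top","scene"]:
    c=eyes.camera(n); cv2.imwrite(f"pics/{n}1.png",c["frame"]); 
    W=cloud(c); k=np.radians(44.5); d=W[...,:2]-[561,251]
    x=d@[np.cos(k),np.sin(k)]; y=d@[-np.sin(k),np.cos(k)]
    m=(abs(y)>40)&(abs(y)<125)&(x>-95)&(x<90)&(W[...,2]>80)&(W[...,2]<300)
    for b in range(-90,100,15):
        q=m&(x>b)&(x<b+15); print(n,b,q.sum(),np.round(np.median(W[q][:,2]),1) if q.sum() else '')
E
```

```text
time_s: 5.77
tool_pos: [539.2, 230.0, 201.8]
tcp_rot: [0.923, -0.386, 0.002, 0.002]
force: [0.8, -0.3, 0.1]
gripper_width: 0.4
time_s: 6.6
tool_pos: [557.6, 247.6, 299.3]
tcp_rot: [0.923, -0.386, 0.004, 0.0]
force: [0.5, -0.4, -0.8]
gripper_width: 0.7
t 6.6 tcp [557.6 247.6 299.3] yaw -45.4 q [-0.78  0.53  0.56  1.44 -0.28  1.25 -0.99] F [ 0.53 -0.39 -0.82] w 0.7 chest [-4.900e+00 -1.000e-01  2.993e+02]
travel [-0.9 80.3 84.1] spin 0.002 or -3.139
top -90 107 116.4
top -75 0 
top -60 0 
top -45 481 226.7
top -30 463 217.6
top -15 438 202.9
top 0 406 188.3
top 15 216 174.9
top 30 153 157.1
top 45 135 144.7
top 60 115 128.6
top 75 144 118.0
top 90 0 
scene -90 73 100.0
scene -75 0 
scene -60 1 220.1
scene -45 157 225.0
scene -30 248 214.2
scene -15 250 199.5
scene 0 249 184.7
scene 15 251 170.2
scene 30 241 155.4
scene 45 243 140.9
scene 60 244 125.5
scene 75 187 116.2
scene 90 0
```

View pics/scene1.png

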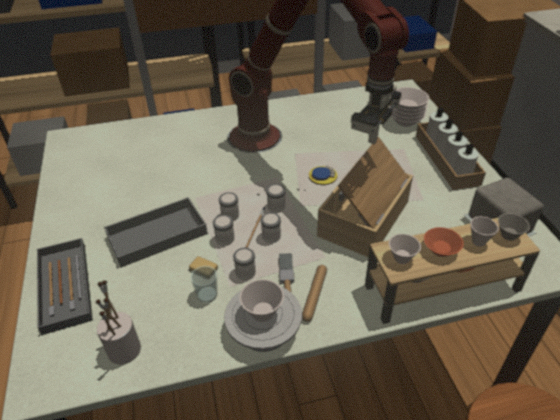

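The flap stands at about 0.77 rad, with its front edge at chest x ≈ -38, z ≈ 228, and the gripper is clear above it. Next I'll catch the edge from the front.

```bash
python3 -m creep '[{"gripper":0,"travel":[0,35,0],"spin":0},{"gripper":0,"travel":[0,70,0],"spin":0},{"gripper":0,"travel":[0,80,0],"spin":0},{"gripper":0,"travel":[0,80,30],"spin":0},{"gripper":0,"travel":[0,80,60],"spin":0},{"gripper":0,"travel":[0,80,90],"spin":0},{"gripper":0,"travel":[0,80,94],"spin":0},{"gripper":0,"travel":[0,80,94],"spin":0}]'
python3 -m creep '[{"gripper":0,"travel":[0,-12,0],"spin":0},{"gripper":0,"travel":[0,-24,0],"spin":0},{"gripper":0,"travel":[0,-34,0],"spin":0},{"gripper":0,"travel":[0,-42,0],"spin":0},{"gripper":0,"travel":[0,-50,0],"spin":0},{"gripper":0,"travel":[0,-58,0],"spin":0},{"gripper":0,"travel":[0,-66,0],"spin":0},{"gripper":0,"travel":[0,-74,0],"spin":0},{"gripper":0,"travel":[0,-82,0],"spin":0},{"gripper":0,"travel":[0,-90,0],"spin":0},{"gripper":0,"travel":[0,-98,0],"spin":0}]'; python3 to.py c 73 0 205
```

```text
time_s: 7.37
tool_pos: [496.9, 190.5, 200.2]
tcp_rot: [0.923, -0.386, -0.001, 0.005]
force: [-0.1, 1.0, -0.5]
gripper_width: 0.4
time_s: 8.28
tool_pos: [523.5, 216.9, 205.4]
tcp_rot: [0.915, -0.395, -0.045, 0.061]
force: [-58.0, -53.6, 63.6]
gripper_width: 0.5
t 8.28 tcp [523.5 216.9 205.4] yaw -46.9 q [-0.76  0.62  0.55  1.57 -0.29  1.19 -0.96] F [-58.03 -53.65  63.62] w 0.5 chest [-50.7   1.9 205.4]
travel [  -1.  -122.4  -17.8] spin -0.024 or 3.118
```

The wrist force reached 100 N: the finger jammed on the edge because friction is high and I pushed straight in. I'll back off and follow the arc upward instead.

```bash
python3 -m creep '[{"gripper":0,"travel":[0,10,0],"spin":0},{"gripper":0,"travel":[0,20,0],"spin":0},{"gripper":0,"travel":[0,30,0],"spin":0},{"gripper":0,"travel":[0,30,0],"spin":0},{"gripper":0,"travel":[0,30,0],"spin":0}]'; python3 to.py c -70 0 185;  python3 - <<'E'
from h import *; from bench import eyes
for n in["scene"]:
    c=eyes.camera(n); cv2.imwrite(f"pics/{n}2.png",c["frame"]); 
    W=cloud(c); k=np.radians(44.5); d=W[...,:2]-[561,251]
    x=d@[np.cos(k),np.sin(k)]; y=d@[-np.sin(k),np.cos(k)]
    m=(abs(y)>40)&(abs(y)<125)&(x>-95)&(x<90)&(W[...,2]>80)&(W[...,2]<300)
    for b in range(-60,100,15):
        q=m&(x>b)&(x<b+15); print(n,b,q.sum(),np.round(np.median(W[q][:,2]),1) if q.sum() else '')
E
```

```text
time_s: 8.7
tool_pos: [503.5, 197.9, 211.1]
tcp_rot: [0.916, -0.395, -0.044, 0.059]
force: [0.5, 0.4, -0.5]
gripper_width: 0.1
t 8.7 tcp [503.5 197.9 211.1] yaw -46.8 q [-0.76  0.57  0.55  1.64 -0.27  1.16 -0.95] F [ 0.48  0.41 -0.51] w 0.1 chest [-78.3   2.4 211.1]
travel [  3.1 -12.   24.6] spin -0.023 or 3.119
scene -60 13 296.2
scene -45 87 233.1
scene -30 261 224.8
scene -15 259 208.7
scene 0 254 192.3
scene 15 250 176.8
scene 30 251 160.1
scene 45 254 143.4
scene 60 248 126.6
scene 75 185 116.4
scene 90 0
```

```bash
cat >> to.py <<'E'
z=Rn.from_quat(o["tcp_rot"]).apply([0,0,1]); print("toolz chest",np.round(R.T@z,3),"world",np.round(z,3))
E
python3 to.py c -70 0 185
```

```text
t 8.75 tcp [503.5 198.4 210.6] yaw -46.7 q [-0.76  0.58  0.55  1.64 -0.27  1.16 -0.95] F [-0.19  0.98 -0.12] w 0.9 chest [-77.9   2.8 210.6]
travel [  3.5 -11.5  24.1] spin -0.021 or 3.12
toolz chest [-0.142  0.036 -0.989] world [-0.127 -0.074 -0.989]
```

```bash
for p in "-75 0 193" "-49 0 195" "-25 0 217" "4 0 237" "35 0 249" "68 0 255" "75 0 255"; do python3 to.py c $p | grep travel; done
```

```text
travel [ 3.4 -5.4 16.9] spin -0.021 or 3.12
travel [  2.7 -30.8  11.2] spin -0.021 or 3.12
travel [  1.5 -51.4 -14. ] spin -0.021 or 3.12
travel [  0.2 -77.3 -37.9] spin -0.021 or 3.12
travel [  -0.9 -106.2  -54.2] spin -0.021 or 3.12
travel [  -1.8 -138.   -64.8] spin -0.021 or 3.12
travel [  -1.9 -145.   -65.8] spin -0.021 or 3.12
```

```bash
python3 -m creep '[{"gripper":0,"travel":[3,-5,17],"spin":0},{"gripper":0,"travel":[3,-18,14],"spin":0},{"gripper":0,"travel":[3,-31,11],"spin":0},{"gripper":0,"travel":[3,-35,6],"spin":0},{"gripper":0,"travel":[3,-38,2],"spin":0},{"gripper":0,"travel":[2,-41,-2],"spin":0},{"gripper":0,"travel":[2,-41,-2],"spin":0}]'; python3 to.py c -25 0 217
```

```text
time_s: 9.33
tool_pos: [521.0, 211.4, 208.9]
tcp_rot: [0.913, -0.396, -0.057, 0.078]
force: [-28.0, -19.9, 27.6]
gripper_width: 0.2
t 9.33 tcp [521.  211.4 208.9] yaw -47.1 q [-0.75  0.64  0.55  1.54 -0.28  1.25 -0.97] F [-27.96 -19.92  27.62] w 0.2 chest [-5.620e+01 -2.000e-01  2.089e+02]
travel [ -1.4 -29.2 -13.7] spin -0.028 or 3.113
toolz chest [-0.186  0.046 -0.981] world [-0.165 -0.098 -0.981]
```

```bash
python3 -m creep '[{"gripper":0,"travel":[0,4,0],"spin":0},{"gripper":0,"travel":[0,10,0],"spin":0},{"gripper":0,"travel":[0,14,0],"spin":0},{"gripper":0,"travel":[0,14,15],"spin":0},{"gripper":0,"travel":[0,14,15],"spin":0},{"gripper":0,"travel":[0,14,15],"spin":0}]'; python3 to.py c -58 0 190; python3 to.py c -30 0 225|grep trav
```

```text
time_s: 9.83
tool_pos: [509.0, 201.5, 196.3]
tcp_rot: [0.913, -0.395, -0.057, 0.078]
force: [-0.6, -1.1, -1.4]
gripper_width: 0.2
t 9.83 tcp [509.  201.5 196.3] yaw -47.0 q [-0.75  0.63  0.54  1.6  -0.28  1.19 -0.95] F [-0.64 -1.13 -1.43] w 0.2 chest [-71.8   1.1 196.3]
travel [  1.  -14.7   3.6] spin -0.027 or 3.115
toolz chest [-0.186  0.046 -0.981] world [-0.165 -0.098 -0.981]
travel [ -1.2 -35.6 -36. ] spin -0.027 or 3.115
```

```bash
python3 -m creep '[{"gripper":0,"travel":[0,-3,16],"spin":0},{"gripper":0,"travel":[1,-6,30],"spin":0},{"gripper":0,"travel":[1,-6,30],"spin":0},{"gripper":0,"travel":[1,-12,22],"spin":0},{"gripper":0,"travel":[1,-15,15],"spin":0},{"gripper":0,"travel":[1,-18,9],"spin":0},{"gripper":0,"travel":[1,-21,2],"spin":0}]';python3 -m creep '[{"gripper":0,"travel":[0,-2.5,-6],"spin":0},{"gripper":0,"travel":[0,-5.5,-13],"spin":0}]'; python3 to.py
```

```text
time_s: 10.42
tool_pos: [510.0, 200.9, 191.3]
tcp_rot: [0.91, -0.397, -0.07, 0.097]
force: [-25.2, -20.0, 18.8]
gripper_width: 0.5
time_s: 10.58
tool_pos: [515.6, 204.9, 203.0]
tcp_rot: [0.909, -0.398, -0.071, 0.098]
force: [-0.3, -1.1, 1.8]
gripper_width: 0.4
t 10.58 tcp [515.6 204.9 203. ] yaw -47.7 q [-0.74  0.66  0.55  1.53 -0.27  1.28 -0.97] F [-0.34 -1.15  1.83] w 0.4 chest [-64.7  -1.1 203. ]
toolz chest [-0.233  0.058 -0.971] world [-0.207 -0.122 -0.971]
```

Run:
```python
from h import *; from bench import eyes
c=eyes.camera("scene"); f=c["frame"]
cv2.imwrite("pics/z3.png",cv2.resize(f[60:260,280:480],(600,600),interpolation=cv2.INTER_CUBIC))
p=c["R"]@np.array([515.6,204.9,203])+c["t"]; print(p[0]/p[2]*c["fx"]+c["cx"],p[1]/p[2]*c["fy"]+c["cy"])
W=cloud(c); k=np.radians(44.5); d=W[...,:2]-[561,251]
x=d@[np.cos(k),np.sin(k)]; y=d@[-np.sin(k),np.cos(k)]
m=(abs(y)>40)&(abs(y)<125)&(x>-60)&(x<70)&(W[...,2]>120)&(W[...,2]<280)
print(np.polyfit(x[m],W[m][:,2],1), [np.round((x[q],y[q],W[q][2])) for q in [(100,370),(115,370)]])
```

```text
351.2737006022259 163.2169322213285
[ -1.36606944 223.07463944] [array([ -7., -52., 463.]), array([ -4., -49., 418.])]
```

View pics/z3.png

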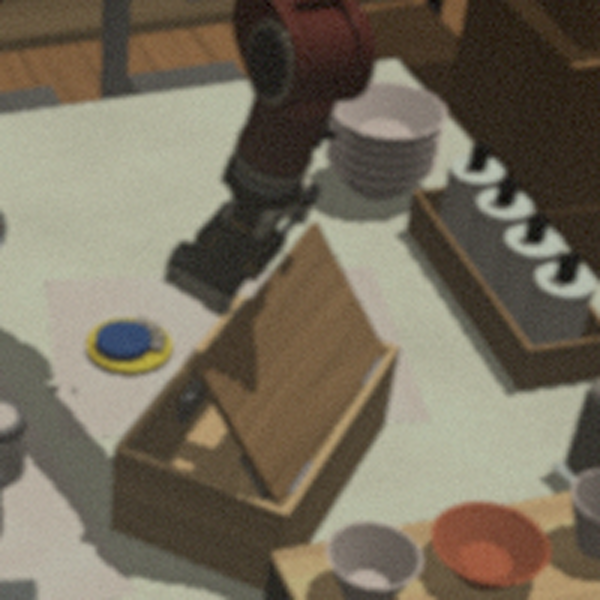

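```bash
python3 -m creep '[{"gripper":0,"travel":[0,4.5,-19.5],"spin":0},{"gripper":0,"travel":[0,-5,-21.5],"spin":0},{"gripper":0,"travel":[0,-15,-24],"spin":0},{"gripper":0,"travel":[0,-18,-27],"spin":0},{"gripper":0,"travel":[0,-21.5,-30],"spin":0},{"gripper":0,"travel":[0,-25.5,-33],"spin":0}]'; python3 to.py
```

```text
time_s: 11.13
tool_pos: [540.8, 227.1, 230.9]
tcp_rot: [0.91, -0.397, -0.071, 0.099]
force: [-5.2, -2.8, 3.4]
gripper_width: 0.3
t 11.13 tcp [540.8 227.1 230.9] yaw -47.5 q [-0.74  0.68  0.55  1.39 -0.27  1.4  -1.  ] F [-5.17 -2.8   3.4 ] w 0.3 chest [-31.2  -2.9 230.9]
toolz chest [-0.234  0.058 -0.97 ] world [-0.208 -0.123 -0.97 ]
```

```bash
python3 -m creep '[{"gripper":0,"travel":[0,-6.5,-8.5],"spin":0},{"gripper":0,"travel":[0,-13.5,-16.5],"spin":0},{"gripper":0,"travel":[0,-19,-22.5],"spin":0},{"gripper":0,"travel":[0,-25,-28.5],"spin":0},{"gripper":0,"travel":[0,-32,-34],"spin":0},{"gripper":0,"travel":[0,-39,-39],"spin":0}]'; python3 to.py
```

```text
time_s: 11.63
tool_pos: [576.7, 259.3, 259.3]
tcp_rot: [0.91, -0.396, -0.072, 0.098]
force: [-1.1, -1.1, -0.3]
gripper_width: 0.4
t 11.63 tcp [576.7 259.3 259.3] yaw -47.4 q [-0.72  0.74  0.54  1.18 -0.29  1.54 -1.03] F [-1.11 -1.14 -0.32] w 0.4 chest [ 17.   -5.1 259.3]
toolz chest [-0.233  0.059 -0.971] world [-0.208 -0.121 -0.971]
```

```bash
python3 -m creep '[{"gripper":0,"travel":[0,-8,-0.5],"spin":0},{"gripper":0,"travel":[0,-16,-1],"spin":0},{"gripper":0,"travel":[0,-24,-2],"spin":0},{"gripper":0,"travel":[0,-32,-3],"spin":0},{"gripper":0,"travel":[0,-39,-4],"spin":0}]'; python3 to.py;python3 -m creep '[{"gripper":0,"travel":[0,-5,-1],"spin":0},{"gripper":0,"travel":[0,-10,-2],"spin":0},{"gripper":0,"travel":[0,-14,-3],"spin":0}]'; python3 to.py
```

```text
time_s: 12.05
tool_pos: [606.3, 284.1, 261.9]
tcp_rot: [0.91, -0.397, -0.069, 0.097]
force: [-5.4, -2.9, 29.0]
gripper_width: 0.7
t 12.05 tcp [606.3 284.1 261.9] yaw -47.5 q [-0.7   0.81  0.53  1.04 -0.31  1.61 -1.06] F [-5.43 -2.9  29.03] w 0.7 chest [ 55.5  -8.1 261.9]
toolz chest [-0.23   0.055 -0.972] world [-0.203 -0.122 -0.972]
time_s: 12.3
tool_pos: [616.3, 292.8, 263.6]
tcp_rot: [0.91, -0.397, -0.069, 0.099]
force: [-8.2, -5.4, 9.9]
gripper_width: 0.5
t 12.3 tcp [616.3 292.8 263.6] yaw -47.5 q [-0.69  0.83  0.53  0.97 -0.32  1.65 -1.08] F [-8.17 -5.42  9.88] w 0.5 chest [ 68.7  -8.9 263.6]
toolz chest [-0.233  0.054 -0.971] world [-0.204 -0.125 -0.971]
```

```bash
cat > flap.py <<'E'
from h import *; from bench import eyes
c=eyes.camera("top"); s=eyes.camera("scene")
k=np.radians(44.5)
for n,c in(("top",c),("scene",s)):
    W=cloud(c); d=W[...,:2]-[561,251]; x=d@[np.cos(k),np.sin(k)]; y=d@[-np.sin(k),np.cos(k)]; z=W[...,2]
    m=(abs(y)>50)&(abs(y)<125)&(x>-100)&(x<120)&(z>130)&(z<300)
    q=m&(z<262)
    if m.sum()>20:
        if n=="scene": print(n,m.sum(),"zmax",np.round(np.percentile(z[m],98)),"x by z",[(b,np.round(np.median(x[m&(z>b)&(z<b+20)]),1)) for b in range(130,280,20) if (m&(z>b)&(z<b+20)).sum()>5])
        else: print(n,m.sum(),"x,z med",np.median(x[m]),np.median(z[m]))
E
python3 flap.py; python3 - <<'E'
E
```

```text
top 2152 x,z med 79.73589520023475 223.50583460177756
scene 513 zmax 277.0 x by z [(130, np.float64(82.9)), (150, np.float64(83.8)), (170, np.float64(84.8)), (190, np.float64(85.8)), (210, np.float64(86.8)), (230, np.float64(87.7)), (250, np.float64(88.6)), (270, np.float64(85.6))]
```

Both views put the flap at its stop, about 1.62 rad. The jams left the tool leaning about 13° inward, though, so I'll straighten it before gripping pots. I'll try it in free air, reaching outward at the limit of reach.

```bash
python3 to.py 590 275 330 -47|grep trav;  python3 to.py 760 120 340 -47|grep trav; python3 to.py 900 100 340 -47|grep trav
```

```text
travel [ -7.8  45.9 -57. ] spin -0.009 or 3.133
travel [220.6  30.8 -82.2] spin -0.009 or 3.133
travel [ 329.8  -55.1 -108.4] spin -0.009 or 3.133
```

```bash
python3 -m creep '[{"gripper":0,"travel":[-8,20,-20],"spin":0},{"gripper":0,"travel":[-8,46,-57],"spin":0},{"gripper":0,"travel":[20,46,-65],"spin":0},{"gripper":0,"travel":[60,44,-70],"spin":0},{"gripper":0,"travel":[100,40,-75],"spin":0},{"gripper":0,"travel":[140,35,-80],"spin":0},{"gripper":0,"travel":[180,32,-82],"spin":0},{"gripper":0,"travel":[220,31,-82],"spin":0},{"gripper":0,"travel":[220,31,-82],"spin":0}]'; python3 to.py 900 100 340 -47
```

```text
time_s: 13.15
tool_pos: [747.7, 112.1, 325.5]
tcp_rot: [0.91, -0.399, -0.064, 0.094]
force: [0.1, -1.2, -0.1]
gripper_width: 0.7
t 13.15 tcp [747.7 112.1 325.5] yaw -47.7 q [-0.25  0.98  0.22  0.39 -0.09  1.98 -0.96] F [ 0.1  -1.24 -0.15] w 0.7 chest [  35.8 -229.9  325.5]
travel [110.9 -97.6 -41.7] spin -0.011 or 3.13
toolz chest [-0.221  0.048 -0.974] world [-0.191 -0.121 -0.974]
```

```bash
python3 -m creep '[{"gripper":0,"travel":[30,-25,-10],"spin":0},{"gripper":0,"travel":[60,-50,-20],"spin":0},{"gripper":0,"travel":[60,-50,-20],"spin":0},{"gripper":0,"travel":[60,-50,-20],"spin":0}]'; python3 to.py
```

```text
time_s: 13.48
tool_pos: [781.1, 95.6, 301.6]
tcp_rot: [0.912, -0.399, -0.048, 0.085]
force: [-1.6, 0.4, -1.3]
gripper_width: 0.5
t 13.48 tcp [781.1  95.6 301.6] yaw -47.4 q [-0.22  1.06  0.27  0.28 -0.14  1.98 -0.93] F [-1.56  0.4  -1.31] w 0.5 chest [  48.1 -265.1  301.6]
toolz chest [-0.193  0.026 -0.981] world [-0.156 -0.117 -0.981]
```

```bash
python3 -m creep '[{"gripper":0,"travel":[-40,-20,-10],"spin":0},{"gripper":0,"travel":[-80,-40,-20],"spin":0},{"gripper":0,"travel":[-120,-60,-25],"spin":0},{"gripper":0,"travel":[-160,-80,-30],"spin":0},{"gripper":0,"travel":[-200,-100,-35],"spin":0},{"gripper":0,"travel":[-240,-115,-40],"spin":0},{"gripper":0,"travel":[-280,-130,-45],"spin":0},{"gripper":0,"travel":[-320,-145,-50],"spin":0},{"gripper":0,"travel":[-350,-160,-50],"spin":0},{"gripper":0,"travel":[-350,-180,-50],"spin":0},{"gripper":0,"travel":[-350,-180,-50],"spin":0}]'; python3 to.py
```

```text
time_s: 14.4
tool_pos: [642.6, 460.1, 301.1]
tcp_rot: [0.915, -0.395, -0.041, 0.069]
force: [-0.7, 0.2, -1.1]
gripper_width: 0.6
t 14.4 tcp [642.6 460.1 301.1] yaw -46.8 q [-0.67  1.07  0.23  0.26 -0.21  1.98 -1.43] F [-0.66  0.22 -1.14] w 0.6 chest [204.8  91.9 301.1]
toolz chest [-0.159  0.024 -0.987] world [-0.13  -0.094 -0.987]
```

```bash
python3 -m creep '[{"gripper":0,"travel":[10,-30,-20],"spin":0},{"gripper":0,"travel":[15,-60,-40],"spin":0},{"gripper":0,"travel":[20,-90,-40],"spin":0},{"gripper":0,"travel":[20,-90,-40],"spin":0},{"gripper":0,"travel":[20,-90,-40],"spin":0},{"gripper":0,"travel":[20,-90,-40],"spin":0}]'; python3 to.py;python3 -m creep '[{"gripper":0,"travel":[10,-30,0],"spin":0},{"gripper":0,"travel":[15,-60,0],"spin":0},{"gripper":0,"travel":[20,-90,0],"spin":0},{"gripper":0,"travel":[20,-90,0],"spin":0},{"gripper":0,"travel":[20,-90,0],"spin":0},{"gripper":0,"travel":[20,-90,0],"spin":0}]'; python3 to.py
```

```text
time_s: 14.9
tool_pos: [657.0, 464.3, 292.0]
tcp_rot: [0.917, -0.394, -0.032, 0.056]
force: [0.2, -1.1, -0.1]
gripper_width: 1.0
t 14.9 tcp [657.  464.3 292. ] yaw -46.6 q [-0.73  1.12  0.9   0.26 -0.8   1.98 -1.32] F [ 0.23 -1.15 -0.09] w 1.0 chest [217.9  84.9 292. ]
toolz chest [-0.127  0.018 -0.992] world [-0.103 -0.077 -0.992]
time_s: 15.4
tool_pos: [674.7, 469.6, 263.6]
tcp_rot: [0.917, -0.394, -0.027, 0.047]
force: [-0.1, -0.4, -0.0]
gripper_width: 0.5
t 15.4 tcp [674.7 469.6 263.6] yaw -46.6 q [-0.74  1.19  1.32  0.26 -1.21  1.98 -1.27] F [-0.1  -0.44 -0.02] w 0.5 chest [234.3  76.2 263.6]
toolz chest [-0.108  0.015 -0.994] world [-0.087 -0.064 -0.994]
```

```bash
python3 -m creep '[{"gripper":0,"travel":[0,-30,-10],"spin":0},{"gripper":0,"travel":[0,-60,-10],"spin":0},{"gripper":0,"travel":[0,-90,-10],"spin":0},{"gripper":0,"travel":[0,-120,-10],"spin":0},{"gripper":0,"travel":[0,-120,-10],"spin":0},{"gripper":0,"travel":[0,-120,-10],"spin":0},{"gripper":0,"travel":[0,-120,-10],"spin":0},{"gripper":0,"travel":[0,-120,-10],"spin":0}]'; python3 to.py
```

```text
time_s: 16.07
tool_pos: [665.8, 482.9, 260.0]
tcp_rot: [0.917, -0.395, -0.03, 0.047]
force: [-0.3, -0.2, -0.4]
gripper_width: 0.6
t 16.07 tcp [665.8 482.9 260. ] yaw -46.6 q [-0.75  1.19  1.32  0.26 -1.22  1.98 -1.29] F [-0.32 -0.23 -0.35] w 0.6 chest [237.2  92.  260. ]
toolz chest [-0.11   0.021 -0.994] world [-0.093 -0.062 -0.994]
```

```bash
python3 -m creep '[{"gripper":0,"travel":[0,-5,-30],"spin":0},{"gripper":0,"travel":[0,-15,-60],"spin":0},{"gripper":0,"travel":[0,-25,-90],"spin":0},{"gripper":0,"travel":[0,-35,-120],"spin":0},{"gripper":0,"travel":[0,-40,-120],"spin":0},{"gripper":0,"travel":[0,-40,-120],"spin":0}]'; python3 to.py; python3 -m creep '[{"gripper":0,"travel":[0,-5,-30],"spin":0},{"gripper":0,"travel":[0,-15,-60],"spin":0},{"gripper":0,"travel":[0,-25,-90],"spin":0},{"gripper":0,"travel":[0,-35,-120],"spin":0},{"gripper":0,"travel":[0,-40,-120],"spin":0},{"gripper":0,"travel":[0,-40,-120],"spin":0}]'; python3 to.py
```

```text
time_s: 16.57
tool_pos: [644.8, 473.0, 336.4]
tcp_rot: [0.918, -0.395, -0.023, 0.032]
force: [0.8, 0.2, -0.9]
gripper_width: 0.9
t 16.57 tcp [644.8 473.  336.4] yaw -46.6 q [-0.74  1.06  0.85  0.26 -0.76  1.98 -1.34] F [ 0.79  0.21 -0.85] w 0.9 chest [215.4  99.6 336.4]
toolz chest [-0.077  0.017 -0.997] world [-0.067 -0.042 -0.997]
time_s: 17.07
tool_pos: [624.5, 463.4, 398.8]
tcp_rot: [0.919, -0.394, -0.014, 0.015]
force: [-0.3, 0.8, 0.6]
gripper_width: 0.6
t 17.07 tcp [624.5 463.4 398.8] yaw -46.5 q [-0.68  0.94  0.16  0.26 -0.14  1.98 -1.45] F [-0.35  0.75  0.56] w 0.6 chest [194.2 107.  398.8]
toolz chest [-0.038  0.014 -0.999] world [-0.037 -0.016 -0.999]
```

```bash
python3 -m creep '[{"gripper":0,"travel":[0,-10,-30],"spin":0},{"gripper":0,"travel":[0,-20,-50],"spin":0},{"gripper":0,"travel":[0,-20,-60],"spin":0},{"gripper":0,"travel":[0,-20,-60],"spin":0}]'; python3 to.py; python3 to.py 432 -14 220 0
```

```text
time_s: 17.4
tool_pos: [618.2, 460.4, 432.2]
tcp_rot: [0.919, -0.395, -0.003, -0.004]
force: [-0.4, 0.2, 0.2]
gripper_width: 0.6
t 17.4 tcp [618.2 460.4 432.2] yaw -46.5 q [-0.68  0.89  0.12  0.26 -0.11  1.98 -1.46] F [-0.43  0.25  0.2 ] w 0.6 chest [187.6 109.3 432.2]
toolz chest [ 0.005  0.007 -1.   ] world [-0.002  0.008 -1.   ]
t 17.4 tcp [618.2 460.4 432.2] yaw -46.5 q [-0.68  0.89  0.12  0.26 -0.11  1.98 -1.46] F [-0.43  0.25  0.2 ] w 0.6 chest [187.6 109.3 432.2]
travel [217.9 462.4 208.5] spin -0.812 or 2.329
toolz chest [ 0.005  0.007 -1.   ] world [-0.002  0.008 -1.   ]
```

The tool is upright again, with a lean of 0.008. Next is the pots, starting with (432,-14).

```bash
python3 -m creep '[{"gripper":30,"travel":[18,38,0],"spin":-0.11},{"gripper":60,"travel":[36,76,0],"spin":-0.22},{"gripper":85,"travel":[54,114,0],"spin":-0.33},{"gripper":85,"travel":[72,152,0],"spin":-0.44},{"gripper":85,"travel":[90,190,0],"spin":-0.55},{"gripper":85,"travel":[108,228,0],"spin":-0.66},{"gripper":85,"travel":[126,266,0],"spin":-0.77},{"gripper":85,"travel":[144,304,20],"spin":-0.81},{"gripper":85,"travel":[162,342,50],"spin":-0.81},{"gripper":85,"travel":[180,380,80],"spin":-0.81},{"gripper":85,"travel":[198,418,100],"spin":-0.81},{"gripper":85,"travel":[212,450,130],"spin":-0.81}]'; python3 to.py 432 -14 120 0
python3 - <<'E'
from h import *; from bench import eyes
for p in pots(eyes.camera("top")): print(p)
E
```

```text
time_s: 18.4
tool_pos: [455.4, 43.8, 332.9]
tcp_rot: [1.0, -0.002, -0.001, -0.004]
force: [-0.2, 0.2, -0.1]
gripper_width: 75.6
t 18.4 tcp [455.4  43.8 332.9] yaw -0.3 q [-0.17  0.21  0.05  1.76 -0.02  1.18 -0.13] F [-0.19  0.24 -0.1 ] w 75.6 chest [-220.6  -73.7  332.9]
travel [-22.6  59.6 212.4] spin -0.004 or 3.137
toolz chest [ 0.004  0.007 -1.   ] world [-0.002  0.008 -1.   ]
(array([849., 222.]), array([835., 214.,  84.]), 111, np.int32(429))
(array([ 894., -159.]), array([ 893., -158.,   82.]), 28, np.int32(380))
(array([692., 600.]), array([689., 596.,  78.]), 90, np.int32(271))
(array([ 743., -292.]), array([ 747., -298.,   83.]), 36, np.int32(202))
(array([ 687., -168.]), array([ 686., -168.,   79.]), 31, np.int32(539))
(array([562., -61.]), array([563., -61.,  79.]), 31, np.int32(529))
(array([ 534., -203.]), array([ 534., -204.,   79.]), 31, np.int32(554))
(array([478., -15.]), array([478., -15.,  79.]), 31, np.int32(531))
(array([ 433., -170.]), array([ 433., -170.,   79.]), 31, np.int32(558))
```

The first pot has already been knocked, from x 432 to 478, so I'm using its new position. Its jaw yaw will be 15°, to match the tray.

```bash
python3 to.py 478 -15 33 15 | grep trav
python3 -m creep '[{"gripper":85,"travel":[8,20,0],"spin":-0.1},{"gripper":85,"travel":[22,58,0],"spin":-0.2},{"gripper":85,"travel":[22,58,40],"spin":-0.267},{"gripper":85,"travel":[22,58,80],"spin":-0.267},{"gripper":85,"travel":[22,58,120],"spin":-0.267},{"gripper":85,"travel":[22,58,160],"spin":-0.267},{"gripper":85,"travel":[22,58,190],"spin":-0.267},{"gripper":85,"travel":[22,58,190],"spin":-0.267}]'; python3 to.py 478 -15 33 15
```

```text
travel [ 37.9  49.5 292.6] spin -0.277 or 2.865
time_s: 19.12
tool_pos: [458.9, -23.5, 130.3]
tcp_rot: [0.992, 0.125, -0.018, -0.002]
force: [-1.0, -0.2, 0.0]
gripper_width: 79.2
t 19.12 tcp [458.9 -23.5 130.3] yaw 14.4 q [-0.02  0.47  0.04  2.03 -0.03  0.68  0.28] F [-0.95 -0.17  0.04] w 79.2 chest [-265.2 -124.2  130.3]
travel [24.  -2.6 96.5] spin -0.011 or 3.131
toolz chest [-0.026  0.025 -0.999] world [-0.036 -0.    -0.999]
```

```bash
python3 -m creep '[{"gripper":85,"travel":[24,-2.5,0],"spin":-0.011},{"gripper":85,"travel":[24,-2.5,15],"spin":-0.011},{"gripper":85,"travel":[24,-2.5,15],"spin":-0.011},{"gripper":85,"travel":[24,-2.5,15],"spin":-0.011}]'; python3 to.py 478 -15 33 15
```

```text
time_s: 19.45
tool_pos: [480.9, -15.4, 115.0]
tcp_rot: [0.991, 0.13, -0.018, -0.002]
force: [0.5, -0.3, 0.2]
gripper_width: 78.8
t 19.45 tcp [480.9 -15.4 115. ] yaw 15.0 q [-0.04  0.52  0.03  1.99 -0.03  0.67  0.27] F [ 0.46 -0.27  0.15] w 78.8 chest [-243.9 -133.8  115. ]
travel [ 0.3 -0.4 82. ] spin -0.0 or 3.141
toolz chest [-0.027  0.026 -0.999] world [-0.037 -0.001 -0.999]
```

```bash
python3 -m creep '[{"gripper":85,"travel":[0,0,25],"spin":0},{"gripper":85,"travel":[0,0,50],"spin":0},{"gripper":85,"travel":[0,0,70],"spin":0},{"gripper":85,"travel":[0,0,82],"spin":0},{"gripper":85,"travel":[0,0,82],"spin":0},{"gripper":60,"travel":[0,0,82],"spin":0},{"gripper":50,"travel":[0,0,82],"spin":0},{"gripper":50,"travel":[0,0,82],"spin":0},{"gripper":50,"travel":[0,0,82],"spin":0},{"gripper":50,"travel":[0,0,82],"spin":0}]' 25; python3 to.py
```

```text
time_s: 20.28
tool_pos: [478.2, -15.6, 34.3]
tcp_rot: [0.991, 0.13, -0.018, -0.002]
force: [-1.4, -1.2, 7.6]
gripper_width: 59.4
t 20.28 tcp [478.2 -15.6  34.3] yaw 15.0 q [-0.03  0.66  0.02  2.06 -0.03  0.46  0.28] F [-1.39 -1.24  7.59] w 59.4 chest [-245.9 -132.1   34.3]
toolz chest [-0.026  0.025 -0.999] world [-0.036 -0.001 -0.999]
```

```bash
python3 -m creep '[{"gripper":50,"travel":[0,0,-10],"spin":0},{"gripper":50,"travel":[0,0,-25],"spin":0},{"gripper":50,"travel":[0,0,-45],"spin":0},{"gripper":50,"travel":[0,0,-60],"spin":0},{"gripper":50,"travel":[0,0,-60],"spin":0},{"gripper":50,"travel":[0,0,-60],"spin":0},{"gripper":50,"travel":[0,0,-60],"spin":0}]'; for i in 1 2 3; do python3 -m creep '[{"gripper":50,"travel":[0,0,0],"spin":0}]' | grep force; done; python3 to.py 510 -230 200 15
```

```text
time_s: 20.87
tool_pos: [479.8, -15.5, 93.7]
tcp_rot: [0.991, 0.13, -0.018, -0.002]
force: [-0.5, 0.1, -1.4]
gripper_width: 59.8
force: [0.5, -0.3, -0.2]
force: [0.2, 0.4, -0.6]
force: [0.3, -0.2, -0.4]
t 21.12 tcp [477.7 -15.4  91. ] yaw 15.0 q [-0.03  0.56  0.03  2.02 -0.03  0.61  0.28] F [ 0.34 -0.17 -0.44] w 59.5 chest [-246.2 -131.6   91. ]
travel [ -28.8  214.5 -110.2] spin -0.0 or 3.141
toolz chest [-0.031  0.029 -0.999] world [-0.043 -0.001 -0.999]
```

```bash
python3 to.py 487 -502 150 15|grep trav; python3 -m creep '[{"gripper":50,"travel":[0,0,-35],"spin":0},{"gripper":50,"travel":[0,20,-60],"spin":0},{"gripper":50,"travel":[-10,55,-62],"spin":0},{"gripper":50,"travel":[-20,95,-62],"spin":0},{"gripper":50,"travel":[-30,135,-62],"spin":0},{"gripper":50,"travel":[-40,175,-62],"spin":0},{"gripper":50,"travel":[-50,215,-62],"spin":0},{"gripper":50,"travel":[-60,255,-62],"spin":0},{"gripper":50,"travel":[-75,295,-62],"spin":0},{"gripper":50,"travel":[-75,295,-62],"spin":0},{"gripper":50,"travel":[-75,295,-62],"spin":0},{"gripper":50,"travel":[-75,295,-62],"spin":0}]'; python3 to.py 487 -502 150 15.3
```

```text
travel [-119.2  471.8  -59. ] spin -0.0 or 3.141
time_s: 22.12
tool_pos: [483.7, -319.0, 152.0]
tcp_rot: [0.991, 0.13, -0.022, -0.004]
force: [1.2, 0.4, -0.2]
gripper_width: 59.9
t 22.12 tcp [ 483.7 -319.   152. ] yaw 15.0 q [ 0.5   0.59  0.05  1.68 -0.01  0.9   0.81] F [ 1.22  0.4  -0.19] w 59.9 chest [-454.6 -352.4  152. ]
travel [-44.  177.7   1.6] spin -0.006 or 3.136
toolz chest [-0.03   0.032 -0.999] world [-0.044  0.001 -0.999]
```

```bash
python3 -m creep '[{"gripper":50,"travel":[-9,36,0],"spin":0},{"gripper":50,"travel":[-18,72,0],"spin":0},{"gripper":50,"travel":[-27,108,0],"spin":0},{"gripper":50,"travel":[-36,144,0],"spin":0},{"gripper":50,"travel":[-44,178,2],"spin":-0.006},{"gripper":50,"travel":[-44,178,2],"spin":-0.006},{"gripper":50,"travel":[-44,178,40],"spin":-0.006},{"gripper":50,"travel":[-44,178,70],"spin":-0.006},{"gripper":50,"travel":[-44,178,88],"spin":-0.006},{"gripper":50,"travel":[-44,178,98],"spin":-0.006},{"gripper":50,"travel":[-44,178,98],"spin":-0.006},{"gripper":50,"travel":[-44,178,98],"spin":-0.006}]'; python3 to.py 487 -502 40 15.3
```

```text
time_s: 23.12
tool_pos: [484.0, -501.1, 54.0]
tcp_rot: [0.991, 0.134, -0.021, -0.004]
force: [-0.1, -0.5, -0.4]
gripper_width: 59.5
t 23.12 tcp [ 484.  -501.1   54. ] yaw 15.4 q [ 0.73  0.87  0.05  1.4  -0.01  0.91  1.04] F [-0.09 -0.47 -0.45] w 59.5 chest [-582.  -482.5   54. ]
travel [ 3.2  1.9 13.9] spin 0.002 or -3.14
toolz chest [-0.03   0.032 -0.999] world [-0.043  0.002 -0.999]
```

```bash
python3 -m creep '[{"gripper":50,"travel":[3,2,6],"spin":0},{"gripper":50,"travel":[3,2,10],"spin":0},{"gripper":50,"travel":[3,2,13],"spin":0},{"gripper":50,"travel":[3,2,14],"spin":0},{"gripper":50,"travel":[3,2,14],"spin":0},{"gripper":50,"travel":[3,2,14],"spin":0}]';python3 -m creep '[{"gripper":65,"travel":[0,0,0],"spin":0},{"gripper":85,"travel":[0,0,0],"spin":0},{"gripper":85,"travel":[0,0,0],"spin":0},{"gripper":85,"travel":[0,0,0],"spin":0},{"gripper":85,"travel":[0,0,-30],"spin":0},{"gripper":85,"travel":[0,0,-70],"spin":0},{"gripper":85,"travel":[0,0,-110],"spin":0},{"gripper":85,"travel":[0,0,-110],"spin":0},{"gripper":85,"travel":[0,0,-110],"spin":0},{"gripper":85,"travel":[0,0,-110],"spin":0}]'; python3 to.py 433 -170 120 15
python3 - <<'E'
from h import *; from bench import eyes
for p in pots(eyes.camera("top")): print(p)
E
```

```text
time_s: 23.62
tool_pos: [486.8, -502.4, 40.1]
tcp_rot: [0.991, 0.134, -0.021, -0.004]
force: [0.4, 0.8, -1.4]
gripper_width: 60.1
time_s: 24.45
tool_pos: [491.3, -502.2, 149.8]
tcp_rot: [0.991, 0.134, -0.021, -0.004]
force: [-0.2, 0.4, -0.5]
gripper_width: 78.9
t 24.45 tcp [ 491.3 -502.2  149.8] yaw 15.4 q [ 0.73  0.78  0.05  1.3  -0.01  1.1   1.04] F [-0.15  0.41 -0.47] w 78.9 chest [-577.7 -488.3  149.8]
travel [  33.3 -335.3   32.9] spin 0.007 or -3.135
toolz chest [-0.03   0.032 -0.999] world [-0.043  0.002 -0.999]
(array([ 894., -159.]), array([ 893., -158.,   82.]), 27, np.int32(382))
(array([830., 325.]), array([827., 318.,  85.]), 154, np.int32(479))
(array([695., 599.]), array([693., 595.,  78.]), 90, np.int32(268))
(array([ 687., -168.]), array([ 687., -168.,   79.]), 31, np.int32(535))
(array([562., -61.]), array([563., -61.,  79.]), 31, np.int32(531))
(array([ 534., -203.]), array([ 534., -204.,   79.]), 31, np.int32(553))
(array([ 487., -500.]), array([ 488., -498.,   83.]), 33, np.int32(552))
(array([ 433., -170.]), array([ 433., -170.,   79.]), 31, np.int32(560))
```

```bash
python3 -m creep '[{"gripper":85,"travel":[4,-40,0],"spin":0},{"gripper":85,"travel":[8,-80,0],"spin":0},{"gripper":85,"travel":[12,-120,0],"spin":0},{"gripper":85,"travel":[16,-160,0],"spin":0},{"gripper":85,"travel":[20,-200,0],"spin":0},{"gripper":85,"travel":[24,-240,0],"spin":0},{"gripper":85,"travel":[28,-280,0],"spin":0},{"gripper":85,"travel":[33,-320,10],"spin":0},{"gripper":85,"travel":[33,-335,33],"spin":0},{"gripper":85,"travel":[33,-335,33],"spin":0},{"gripper":85,"travel":[33,-335,33],"spin":0},{"gripper":85,"travel":[33,-335,33],"spin":0}]'; python3 to.py 433 -170 33.5 15
```

```text
time_s: 25.5
tool_pos: [432.4, -171.5, 119.2]
tcp_rot: [0.991, 0.133, -0.022, -0.004]
force: [-0.1, -0.6, -0.1]
gripper_width: 79.1
t 25.5 tcp [ 432.4 -171.5  119.2] yaw 15.3 q [ 0.29  0.5   0.04  2.02 -0.01  0.67  0.61] F [-0.15 -0.56 -0.07] w 79.1 chest [-387.9 -211.2  119.2]
travel [ 4.7 -0.  85.5] spin 0.005 or -3.136
toolz chest [-0.031  0.034 -0.999] world [-0.046  0.003 -0.999]
```

```bash
python3 -m creep '[{"gripper":85,"travel":[4.7,-1,25],"spin":0},{"gripper":85,"travel":[4.7,-1,50],"spin":0},{"gripper":85,"travel":[4.7,-1,70],"spin":0},{"gripper":85,"travel":[4.7,-1,85],"spin":0},{"gripper":85,"travel":[4.7,-1,85],"spin":0},{"gripper":60,"travel":[4.7,-1,85],"spin":0},{"gripper":50,"travel":[4.7,-1,85],"spin":0},{"gripper":50,"travel":[4.7,-1,85],"spin":0},{"gripper":50,"travel":[4.7,-1,85],"spin":0},{"gripper":50,"travel":[4.7,-1,85],"spin":0}]' 25; python3 -m creep '[{"gripper":50,"travel":[0,0,-15],"spin":0},{"gripper":50,"travel":[0,0,-45],"spin":0},{"gripper":50,"travel":[0,0,-80],"spin":0},{"gripper":50,"travel":[0,0,-110],"spin":0},{"gripper":50,"travel":[0,0,-116],"spin":0},{"gripper":50,"travel":[0,0,-116],"spin":0},{"gripper":50,"travel":[0,0,-116],"spin":0},{"gripper":50,"travel":[0,0,-116],"spin":0}]';  for i in 1 2; do python3 -m creep '[{"gripper":50,"travel":[0,0,0],"spin":0}]' | grep force; done; python3 to.py 470 -439 150 15.3
```

```text
time_s: 26.33
tool_pos: [433.2, -169.9, 35.1]
tcp_rot: [0.991, 0.133, -0.022, -0.004]
force: [-1.2, -1.9, 4.5]
gripper_width: 59.7
time_s: 27.0
tool_pos: [437.0, -169.5, 149.6]
tcp_rot: [0.991, 0.133, -0.023, -0.004]
force: [0.0, -0.2, -0.7]
gripper_width: 59.8
force: [0.1, -0.1, -0.0]
force: [0.1, 0.8, -1.0]
t 27.17 tcp [ 435.  -168.7  146.8] yaw 15.3 q [ 0.28  0.46  0.05  1.99 -0.01  0.75  0.6 ] F [ 0.07  0.77 -1.04] w 59.6 chest [-384.  -211.1  146.8]
travel [-37.7 269.9  -6.3] spin -0.0 or 3.141
toolz chest [-0.035  0.041 -0.999] world [-0.053  0.004 -0.999]
```

```bash
python3 -m creep '[{"gripper":50,"travel":[-5,35,-5],"spin":0},{"gripper":50,"travel":[-10,75,-6],"spin":0},{"gripper":50,"travel":[-16,115,-6],"spin":0},{"gripper":50,"travel":[-22,155,-6],"spin":0},{"gripper":50,"travel":[-27,195,-6],"spin":0},{"gripper":50,"travel":[-33,235,-6],"spin":0},{"gripper":50,"travel":[-38,270,-6],"spin":0},{"gripper":50,"travel":[-38,270,-6],"spin":0},{"gripper":50,"travel":[-38,270,20],"spin":0},{"gripper":50,"travel":[-38,270,60],"spin":0},{"gripper":50,"travel":[-38,270,85],"spin":0},{"gripper":50,"travel":[-38,270,85],"spin":0}]'; python3 to.py 470 -439 40.5 15.3
```

```text
time_s: 28.17
tool_pos: [460.3, -434.6, 51.6]
tcp_rot: [0.991, 0.133, -0.031, -0.012]
force: [-0.4, 0.8, -1.9]
gripper_width: 59.9
t 28.17 tcp [ 460.3 -434.6   51.6] yaw 15.3 q [ 0.68  0.8   0.05  1.58 -0.01  0.82  0.99] F [-0.42  0.78 -1.88] w 59.9 chest [-552.4 -418.5   51.6]
travel [ 8.8  7.1 10.3] spin 0.0 or -3.141
toolz chest [-0.036  0.056 -0.998] world [-0.065  0.015 -0.998]
```

```bash
python3 -m creep '[{"gripper":50,"travel":[8.5,7,0],"spin":0},{"gripper":50,"travel":[8.5,7,3],"spin":0},{"gripper":50,"travel":[8.5,7,7],"spin":0},{"gripper":50,"travel":[8.5,7,10],"spin":0},{"gripper":50,"travel":[8.5,7,10],"spin":0},{"gripper":50,"travel":[8.5,7,10],"spin":0}]'; python3 to.py 470 -439 40.5 15.3; python3 -m creep '[{"gripper":65,"travel":[0,0,0],"spin":0},{"gripper":85,"travel":[0,0,0],"spin":0},{"gripper":85,"travel":[0,0,0],"spin":0},{"gripper":85,"travel":[0,0,0],"spin":0},{"gripper":85,"travel":[0,0,-30],"spin":0},{"gripper":85,"travel":[0,0,-70],"spin":0},{"gripper":85,"travel":[0,0,-110],"spin":0},{"gripper":85,"travel":[0,0,-110],"spin":0},{"gripper":85,"travel":[0,0,-110],"spin":0},{"gripper":85,"travel":[0,0,-110],"spin":0}]'; python3 to.py 534 -204 140 15
python3 - <<'E'
from h import *; from bench import eyes
for p in pots(eyes.camera("top")): print(p)
E
```

```text
time_s: 28.67
tool_pos: [469.9, -439.3, 41.6]
tcp_rot: [0.991, 0.133, -0.031, -0.011]
force: [0.2, 0.8, -1.0]
gripper_width: 59.8
t 28.67 tcp [ 469.9 -439.3   41.6] yaw 15.3 q [ 0.67  0.83  0.05  1.56 -0.01  0.82  0.98] F [ 0.19  0.82 -0.96] w 59.8 chest [-548.9 -428.5   41.6]
travel [ 0.3 -0.3  1.1] spin 0.0 or -3.141
toolz chest [-0.036  0.055 -0.998] world [-0.064  0.014 -0.998]
time_s: 29.5
tool_pos: [476.7, -440.6, 151.3]
tcp_rot: [0.991, 0.133, -0.031, -0.011]
force: [0.7, 0.0, 0.4]
gripper_width: 79.1
t 29.5 tcp [ 476.7 -440.6  151.3] yaw 15.3 q [ 0.66  0.71  0.06  1.45 -0.01  1.04  0.98] F [0.72 0.04 0.44] w 79.1 chest [-544.9 -434.1  151.3]
travel [ 118.2 -212.8   11. ] spin 0.006 or -3.136
toolz chest [-0.036  0.055 -0.998] world [-0.064  0.014 -0.998]
(array([846., 238.]), array([832., 233.,  84.]), 120, np.int32(434))
(array([ 894., -159.]), array([ 893., -158.,   82.]), 28, np.int32(374))
(array([832., 437.]), array([829., 437.,  85.]), 70, np.int32(241))
(array([694., 600.]), array([690., 595.,  78.]), 91, np.int32(271))
(array([ 687., -168.]), array([ 687., -168.,   79.]), 32, np.int32(538))
(array([562., -61.]), array([563., -61.,  79.]), 31, np.int32(531))
(array([ 534., -203.]), array([ 534., -203.,   79.]), 31, np.int32(554))
(array([ 471., -442.]), array([ 471., -440.,   83.]), 40, np.int32(598))
```

```bash
python3 -m creep '[{"gripper":85,"travel":[30,-28,0],"spin":0},{"gripper":85,"travel":[60,-56,-30],"spin":0},{"gripper":85,"travel":[80,-90,-71],"spin":0}]'; python3 -m creep '[{"gripper":85,"travel":[0,0,-41],"spin":0},{"gripper":85,"travel":[0,0,-82],"spin":0}]'; python3 to.py 534 -203 140 15
```

```text
time_s: 29.8
tool_pos: [527.4, -345.5, 197.9]
tcp_rot: [0.99, 0.133, -0.035, -0.016]
force: [1.3, -0.5, -0.2]
gripper_width: 79.3
time_s: 29.97
tool_pos: [533.9, -342.5, 277.4]
tcp_rot: [0.99, 0.136, -0.038, -0.02]
force: [0.6, -0.6, 0.1]
gripper_width: 79.0
t 29.97 tcp [ 533.9 -342.5  277.4] yaw 15.8 q [ 0.5   0.59  0.06  1.3  -0.02  1.33  0.83] F [ 0.58 -0.61  0.09] w 79.0 chest [-435.3 -404.3  277.4]
travel [  47.5 -127.4  140.9] spin 0.014 or -3.128
toolz chest [-0.037  0.077 -0.996] world [-0.08   0.029 -0.996]
```

```bash
python3 -m creep '[{"gripper":85,"travel":[30,-5,-25],"spin":0},{"gripper":85,"travel":[60,-9,-50],"spin":0},{"gripper":85,"travel":[90,-13,-75],"spin":0},{"gripper":85,"travel":[120,-17,-100],"spin":0},{"gripper":85,"travel":[150,-21,-125],"spin":0},{"gripper":85,"travel":[180,-25,-140],"spin":0},{"gripper":85,"travel":[200,-25,-150],"spin":0},{"gripper":85,"travel":[200,-25,-150],"spin":0},{"gripper":85,"travel":[200,-25,-150],"spin":0}]'; python3 to.py
```

```text
time_s: 30.72
tool_pos: [728.4, -271.5, 398.2]
tcp_rot: [0.991, 0.132, -0.021, -0.004]
force: [-1.7, -5.5, 0.2]
gripper_width: 78.7
t 30.72 tcp [ 728.4 -271.5  398.2] yaw 15.1 q [ 0.33  0.93 -0.03  0.27  0.04  1.98  0.59] F [-1.75 -5.46  0.21] w 78.7 chest [-246.8 -490.   398.2]
toolz chest [-0.028  0.031 -0.999] world [-0.042  0.002 -0.999]
```

```bash
python3 -m creep '[{"gripper":85,"travel":[10,0,-30],"spin":0},{"gripper":85,"travel":[15,0,-50],"spin":0},{"gripper":85,"travel":[15,0,-55],"spin":0},{"gripper":85,"travel":[15,0,-55],"spin":0}]'; python3 to.py 687 -168 150 15;python3 - <<'E'
from h import *; from bench import eyes
for p in pots(eyes.camera("top")): print(p)
E
```

```text
time_s: 31.05
tool_pos: [725.1, -262.7, 430.7]
tcp_rot: [0.991, 0.13, -0.003, 0.007]
force: [-0.1, -0.2, 0.3]
gripper_width: 79.2
t 31.05 tcp [ 725.1 -262.7  430.7] yaw 14.9 q [ 0.3   0.9   0.13  0.26 -0.09  1.98  0.6 ] F [-0.15 -0.16  0.28] w 79.2 chest [-243.  -481.4  430.7]
travel [ -10.3 -105.2  279.3] spin -0.001 or 3.141
toolz chest [-0.013 -0.008 -1.   ] world [-0.004 -0.015 -1.   ]
(array([852., 209.]), array([833., 201.,  84.]), 99, np.int32(328))
(array([ 894., -159.]), array([ 893., -158.,   82.]), 27, np.int32(376))
(array([695., 598.]), array([696., 595.,  78.]), 87, np.int32(262))
(array([ 687., -168.]), array([ 686., -167.,   79.]), 31, np.int32(539))
(array([562., -61.]), array([563., -61.,  79.]), 31, np.int32(531))
(array([ 534., -203.]), array([ 534., -203.,   79.]), 31, np.int32(552))
(array([ 479., -481.]), array([ 479., -482.,   83.]), 61, np.int32(881))
```

```bash
python3 -m creep '[{"gripper":85,"travel":[-3,-25,20],"spin":0},{"gripper":85,"travel":[-6,-50,45],"spin":0},{"gripper":85,"travel":[-9,-75,70],"spin":0},{"gripper":85,"travel":[-10,-105,95],"spin":0},{"gripper":85,"travel":[-10,-105,130],"spin":0},{"gripper":85,"travel":[-10,-105,165],"spin":0},{"gripper":85,"travel":[-10,-105,200],"spin":0},{"gripper":85,"travel":[-10,-105,235],"spin":0},{"gripper":85,"travel":[-10,-105,270],"spin":0},{"gripper":85,"travel":[-10,-105,285],"spin":0},{"gripper":85,"travel":[-10,-105,285],"spin":0},{"gripper":85,"travel":[-10,-105,285],"spin":0}]'; python3 to.py 687 -168 33.5 15
```

```text
time_s: 32.1
tool_pos: [685.9, -170.0, 142.6]
tcp_rot: [0.992, 0.129, -0.005, 0.008]
force: [0.2, 0.3, 0.0]
gripper_width: 79.3
t 32.1 tcp [ 685.9 -170.   142.6] yaw 14.8 q [ 0.15  0.78  0.11  1.32 -0.07  1.05  0.52] F [0.16 0.3  0.  ] w 79.3 chest [-206.  -387.8  142.6]
travel [  2.8  -3.2 109.1] spin -0.004 or 3.138
toolz chest [-0.017 -0.006 -1.   ] world [-0.008 -0.016 -1.   ]
```

```bash
python3 -m creep '[{"gripper":85,"travel":[2,-3,30],"spin":0},{"gripper":85,"travel":[2,-3,60],"spin":0},{"gripper":85,"travel":[2,-3,85],"spin":0},{"gripper":85,"travel":[2,-3,100],"spin":0},{"gripper":85,"travel":[2,-3,109],"spin":0},{"gripper":85,"travel":[2,-3,109],"spin":0},{"gripper":60,"travel":[2,-3,109],"spin":0},{"gripper":50,"travel":[2,-3,109],"spin":0},{"gripper":50,"travel":[2,-3,109],"spin":0},{"gripper":50,"travel":[2,-3,109],"spin":0},{"gripper":50,"travel":[2,-3,109],"spin":0}]' 25; python3 -m creep '[{"gripper":50,"travel":[0,0,-15],"spin":0},{"gripper":50,"travel":[0,0,-45],"spin":0},{"gripper":50,"travel":[0,0,-80],"spin":0},{"gripper":50,"travel":[0,0,-110],"spin":0},{"gripper":50,"travel":[0,0,-116],"spin":0},{"gripper":50,"travel":[0,0,-116],"spin":0},{"gripper":50,"travel":[0,0,-116],"spin":0},{"gripper":50,"travel":[0,0,-116],"spin":0},{"gripper":50,"travel":[0,0,-116],"spin":0}]'; python3 to.py 452 -375 150 15.3;python3 to.py c -10 60 240
```

```text
time_s: 33.02
tool_pos: [687.2, -168.9, 35.5]
tcp_rot: [0.992, 0.129, -0.004, 0.008]
force: [-0.9, 0.1, 5.3]
gripper_width: 59.5
time_s: 33.77
tool_pos: [686.3, -166.5, 148.8]
tcp_rot: [0.992, 0.129, -0.006, 0.007]
force: [-0.4, -0.3, -1.4]
gripper_width: 59.6
t 33.77 tcp [ 686.3 -166.5  148.8] yaw 14.8 q [ 0.14  0.77  0.11  1.32 -0.07  1.06  0.51] F [-0.42 -0.25 -1.44] w 59.6 chest [-203.3 -385.6  148.8]
travel [-279.7  141.8    4.4] spin -0.009 or 3.133
toolz chest [-0.018 -0.004 -1.   ] world [-0.01  -0.016 -1.   ]
t 33.77 tcp [ 686.3 -166.5  148.8] yaw 14.8 q [ 0.14  0.77  0.11  1.32 -0.07  1.06  0.51] F [-0.42 -0.25 -1.44] w 59.6 chest [-203.3 -385.6  148.8]
travel [ -54.3 -481.6  -96.7] spin 1.052 or -2.089
toolz chest [-0.018 -0.004 -1.   ] world [-0.01  -0.016 -1.   ]
```

Third pot feels light too (about 1 N), so it goes in the tray.

```bash
python3 -m creep '[{"gripper":50,"travel":[-33,17,0],"spin":0},{"gripper":50,"travel":[-66,34,0],"spin":0},{"gripper":50,"travel":[-99,51,0],"spin":0},{"gripper":50,"travel":[-132,67,0],"spin":0},{"gripper":50,"travel":[-165,84,0],"spin":0},{"gripper":50,"travel":[-198,100,1],"spin":0},{"gripper":50,"travel":[-231,117,2],"spin":0},{"gripper":50,"travel":[-260,132,3],"spin":0},{"gripper":50,"travel":[-280,142,4],"spin":-0.009},{"gripper":50,"travel":[-280,142,4],"spin":-0.009},{"gripper":50,"travel":[-280,142,4],"spin":-0.009},{"gripper":50,"travel":[-280,142,4],"spin":-0.009}]'; python3 to.py 452 -375 41 15.3
```

```text
time_s: 34.77
tool_pos: [452.7, -373.9, 149.6]
tcp_rot: [0.991, 0.134, -0.006, 0.006]
force: [-0.4, -0.2, -0.6]
gripper_width: 60.1
t 34.77 tcp [ 452.7 -373.9  149.6] yaw 15.4 q [ 0.59  0.59  0.09  1.7  -0.04  0.85  0.96] F [-0.38 -0.2  -0.59] w 60.1 chest [-515.3 -369.8  149.6]
travel [  0.5  -0.3 108.6] spin 0.001 or -3.14
toolz chest [-0.017 -0.003 -1.   ] world [-0.01  -0.014 -1.   ]
```

```bash
python3 -m creep '[{"gripper":50,"travel":[0.5,-1,30],"spin":0},{"gripper":50,"travel":[0.5,-1,60],"spin":0},{"gripper":50,"travel":[0.5,-1,82],"spin":0},{"gripper":50,"travel":[0.5,-1,95],"spin":0},{"gripper":50,"travel":[0.5,-1,102],"spin":0},{"gripper":50,"travel":[0.5,-1,107],"spin":0},{"gripper":50,"travel":[0.5,-1,108],"spin":0},{"gripper":50,"travel":[0.5,-1,108],"spin":0},{"gripper":50,"travel":[0.5,-1,108],"spin":0}]'; python3 -m creep '[{"gripper":65,"travel":[0,0,0],"spin":0},{"gripper":85,"travel":[0,0,0],"spin":0},{"gripper":85,"travel":[0,0,0],"spin":0},{"gripper":85,"travel":[0,0,0],"spin":0},{"gripper":85,"travel":[0,0,-30],"spin":0},{"gripper":85,"travel":[0,0,-70],"spin":0},{"gripper":85,"travel":[0,0,-110],"spin":0},{"gripper":85,"travel":[0,0,-110],"spin":0},{"gripper":85,"travel":[0,0,-110],"spin":0},{"gripper":85,"travel":[0,0,-110],"spin":0}]'; python3 to.py 534 -203 145 15
```

```text
time_s: 35.52
tool_pos: [452.7, -374.6, 42.5]
tcp_rot: [0.991, 0.134, -0.005, 0.007]
force: [0.3, 0.3, -1.2]
gripper_width: 59.5
time_s: 36.35
tool_pos: [453.2, -372.6, 152.3]
tcp_rot: [0.991, 0.134, -0.005, 0.007]
force: [-0.8, -0.5, -0.3]
gripper_width: 79.1
t 36.35 tcp [ 453.2 -372.6  152.3] yaw 15.4 q [ 0.58  0.59  0.09  1.7  -0.05  0.85  0.96] F [-0.85 -0.48 -0.34] w 79.1 chest [-513.9 -369.2  152.3]
travel [ 123.  -142.1    4.1] spin 0.007 or -3.135
toolz chest [-0.016 -0.004 -1.   ] world [-0.008 -0.015 -1.   ]
```

```bash
python3 -m creep '[{"gripper":85,"travel":[25,-30,0],"spin":0},{"gripper":85,"travel":[50,-58,0],"spin":0},{"gripper":85,"travel":[75,-87,0],"spin":0},{"gripper":85,"travel":[100,-116,0],"spin":0},{"gripper":85,"travel":[123,-142,4],"spin":0},{"gripper":85,"travel":[123,-142,4],"spin":0},{"gripper":85,"travel":[123,-142,4],"spin":0},{"gripper":85,"travel":[123,-142,4],"spin":0}]'; python3 to.py 534 -203 33.5 15;  python3 - <<'E'
from h import *; from bench import eyes
for p in pots(eyes.camera("top")): print(p)
E
```

```text
time_s: 37.02
tool_pos: [532.7, -203.6, 143.6]
tcp_rot: [0.991, 0.134, -0.007, 0.007]
force: [-0.0, -0.0, -0.0]
gripper_width: 78.9
t 37.02 tcp [ 532.7 -203.6  143.6] yaw 15.4 q [ 0.25  0.58  0.1   1.75 -0.05  0.82  0.64] F [-0.05 -0.05 -0.02] w 78.9 chest [-338.8 -304.4  143.6]
travel [  3.2  -1.5 110.1] spin 0.007 or -3.135
toolz chest [-0.019 -0.002 -1.   ] world [-0.012 -0.015 -1.   ]
(array([ 894., -159.]), array([ 893., -158.,   82.]), 27, np.int32(381))
(array([830., 315.]), array([826., 303.,  84.]), 168, np.int32(482))
(array([694., 599.]), array([693., 595.,  78.]), 90, np.int32(254))
(array([ 743., -291.]), array([ 745., -293.,   82.]), 36, np.int32(201))
(array([562., -61.]), array([562., -61.,  79.]), 31, np.int32(533))
```

```bash
python3 -m creep '[{"gripper":85,"travel":[2.5,-2,30],"spin":0},{"gripper":85,"travel":[2.5,-2,60],"spin":0},{"gripper":85,"travel":[2.5,-2,85],"spin":0},{"gripper":85,"travel":[2.5,-2,100],"spin":0},{"gripper":85,"travel":[2.5,-2,109],"spin":0},{"gripper":85,"travel":[2.5,-2,109],"spin":0},{"gripper":60,"travel":[2.5,-2,109],"spin":0},{"gripper":50,"travel":[2.5,-2,109],"spin":0},{"gripper":50,"travel":[2.5,-2,109],"spin":0},{"gripper":50,"travel":[2.5,-2,109],"spin":0},{"gripper":50,"travel":[2.5,-2,109],"spin":0}]' 28; python3 -m creep '[{"gripper":50,"travel":[0,0,-15],"spin":0},{"gripper":50,"travel":[0,0,-45],"spin":0},{"gripper":50,"travel":[0,0,-80],"spin":0},{"gripper":50,"travel":[0,0,-110],"spin":0},{"gripper":50,"travel":[0,0,-116],"spin":0},{"gripper":50,"travel":[0,0,-116],"spin":0},{"gripper":50,"travel":[0,0,-116],"spin":0},{"gripper":50,"travel":[0,0,-116],"spin":0},{"gripper":50,"travel":[0,0,-116],"spin":0}]'; python3 to.py 435 -311 150 15.3;python3 to.py c -10 60 240
```

```text
time_s: 37.98
tool_pos: [533.0, -204.6, 36.3]
tcp_rot: [0.991, 0.133, -0.006, 0.007]
force: [-2.5, -0.8, 5.7]
gripper_width: 59.6
time_s: 38.73
tool_pos: [532.7, -202.0, 149.8]
tcp_rot: [0.991, 0.133, -0.009, 0.006]
force: [0.5, -0.6, -4.2]
gripper_width: 59.8
t 38.73 tcp [ 532.7 -202.   149.8] yaw 15.2 q [ 0.25  0.57  0.1   1.74 -0.05  0.84  0.63] F [ 0.52 -0.58 -4.19] w 59.8 chest [-337.7 -303.3  149.8]
travel [-122.9   79.4    2.9] spin -0.001 or 3.14
toolz chest [-0.022  0.    -1.   ] world [-0.016 -0.015 -1.   ]
t 38.73 tcp [ 532.7 -202.   149.8] yaw 15.2 q [ 0.25  0.57  0.1   1.74 -0.05  0.84  0.63] F [ 0.52 -0.58 -4.19] w 59.8 chest [-337.7 -303.3  149.8]
travel [ 106.6 -476.2  -97.1] spin 1.06 or -2.082
toolz chest [-0.022  0.    -1.   ] world [-0.016 -0.015 -1.   ]
```

Fourth pot reads 4.2 N, so it is full and goes in the chest.

```bash
python3 to.py c -25 65 200|grep trav; python3 -m creep '[{"gripper":50,"travel":[5,-15,-25],"spin":0.08},{"gripper":50,"travel":[14,-50,-48],"spin":0.18},{"gripper":50,"travel":[23,-86,-50],"spin":0.28},{"gripper":50,"travel":[32,-122,-52],"spin":0.38},{"gripper":50,"travel":[41,-158,-54],"spin":0.48},{"gripper":50,"travel":[50,-194,-56],"spin":0.58},{"gripper":50,"travel":[59,-230,-57],"spin":0.68},{"gripper":50,"travel":[68,-266,-57],"spin":0.78},{"gripper":50,"travel":[75,-295,-57],"spin":0.88},{"gripper":50,"travel":[75,-310,-57],"spin":0.94},{"gripper":50,"travel":[75,-310,-57],"spin":0.94},{"gripper":50,"travel":[75,-310,-57],"spin":0.94}]' 30; python3 to.py c -25 65 200
```

```text
travel [  91.8 -473.6  -56.8] spin 1.06 or -2.082
time_s: 39.73
tool_pos: [523.4, 118.5, 200.6]
tcp_rot: [0.944, -0.329, -0.006, 0.011]
force: [0.9, -0.9, -3.4]
gripper_width: 59.4
t 39.73 tcp [523.4 118.5 200.6] yaw -38.4 q [-0.5   0.49  0.35  1.77 -0.18  0.94 -0.75] F [ 0.91 -0.89 -3.37] w 59.4 chest [-119.7  -68.1  200.6]
travel [-120.4 -110.4   -1.5] spin 0.124 or -3.018
toolz chest [-0.025  0.001 -1.   ] world [-0.019 -0.016 -1.   ]
```

```bash
python3 -m creep '[{"gripper":50,"travel":[-20,-18,0],"spin":0.03},{"gripper":50,"travel":[-45,-40,0],"spin":0.08},{"gripper":50,"travel":[-70,-64,0],"spin":0.12},{"gripper":50,"travel":[-95,-87,0],"spin":0.124},{"gripper":50,"travel":[-120,-110,-1],"spin":0.124},{"gripper":50,"travel":[-120,-110,-1],"spin":0.124},{"gripper":50,"travel":[-120,-110,-1],"spin":0.124},{"gripper":50,"travel":[-120,-110,-1],"spin":0.124}]' ; python3 to.py c -25 65 45
python3 - <<'E'
from h import *; from bench import eyes
cv2.imwrite("pics/s4.png",eyes.camera("scene")["frame"])
E
```

```text
time_s: 40.4
tool_pos: [498.4, 276.5, 198.9]
tcp_rot: [0.922, -0.388, -0.005, 0.012]
force: [0.7, -1.0, -3.1]
gripper_width: 59.5
t 40.4 tcp [498.4 276.5 198.9] yaw -45.6 q [-0.78  0.54  0.37  1.67 -0.22  0.99 -1.13] F [ 0.68 -0.97 -3.11] w 59.5 chest [-26.8  62.1 198.9]
travel [ -3.   -5.9 153.8] spin -0.002 or 3.139
toolz chest [-0.027 -0.    -1.   ] world [-0.019 -0.019 -1.   ]
```

View pics/s4.png

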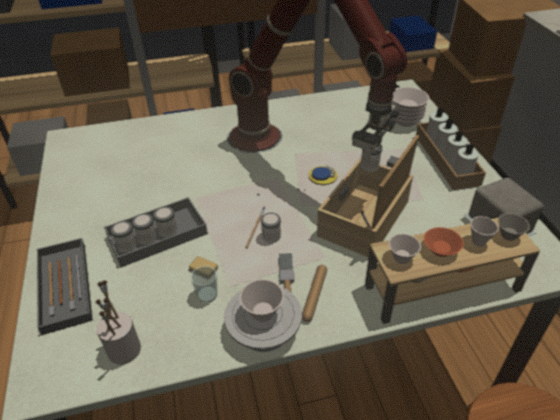

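Three pots stand upright in the tray, at about (122,235), (145,228) and (165,220). The full pot, at (370,155), hangs over the open chest with the flap upright. Lowering it now.

```bash
python3 -m creep '[{"gripper":50,"travel":[-3,-4,20],"spin":0},{"gripper":50,"travel":[-3,-4,45],"spin":0},{"gripper":50,"travel":[-3,-4,70],"spin":0},{"gripper":50,"travel":[-3,-5,95],"spin":0},{"gripper":50,"travel":[-3,-5,115],"spin":0},{"gripper":50,"travel":[-3,-5,130],"spin":0},{"gripper":50,"travel":[-3,-5,140],"spin":0},{"gripper":50,"travel":[-3,-5,146],"spin":0},{"gripper":50,"travel":[-3,-5,150],"spin":0},{"gripper":50,"travel":[-3,-5,152],"spin":0},{"gripper":50,"travel":[-3,-5,152],"spin":0},{"gripper":50,"travel":[-3,-5,152],"spin":0}]' ; python3 to.py c -25 65 44.5
```

```text
time_s: 41.45
tool_pos: [497.9, 278.9, 47.8]
tcp_rot: [0.921, -0.388, -0.004, 0.012]
force: [0.6, 0.6, -4.6]
gripper_width: 59.7
t 41.45 tcp [497.9 278.9  47.8] yaw -45.7 q [-0.73  0.74  0.29  1.81 -0.31  0.66 -1.06] F [ 0.64  0.64 -4.57] w 59.7 chest [-25.4  64.1  47.8]
travel [-0.9 -0.5  3.3] spin -0.004 or 3.138
toolz chest [-0.025 -0.001 -1.   ] world [-0.017 -0.018 -1.   ]
```

```bash
python3 -m creep '[{"gripper":50,"travel":[0,0,2],"spin":0},{"gripper":50,"travel":[0,0,3.5],"spin":0},{"gripper":50,"travel":[0,0,3.5],"spin":0},{"gripper":50,"travel":[0,0,3.5],"spin":0},{"gripper":65,"travel":[0,0,3],"spin":0},{"gripper":80,"travel":[0,0,3],"spin":0},{"gripper":80,"travel":[0,0,3],"spin":0},{"gripper":80,"travel":[0,0,3],"spin":0},{"gripper":80,"travel":[0,0,-30],"spin":0},{"gripper":80,"travel":[0,0,-70],"spin":0},{"gripper":80,"travel":[0,0,-105],"spin":0},{"gripper":80,"travel":[0,0,-140],"spin":0}]'; python3 -m creep '[{"gripper":80,"travel":[0,0,-40],"spin":0},{"gripper":80,"travel":[0,0,-60],"spin":0},{"gripper":80,"travel":[0,0,-60],"spin":0},{"gripper":80,"travel":[0,0,-60],"spin":0}]'; python3 to.py 562 -61 150 -29;  python3 - <<'E'
from h import *; from bench import eyes
c=eyes.camera("top")
for p in pots(c): print(p)
W=cloud(c); k=np.radians(44.5); d=W[...,:2]-[561,251]; x=d@[np.cos(k),np.sin(k)]; y=d@[-np.sin(k),np.cos(k)]
m=(abs(x)<80)&(abs(y)<135)&(W[...,2]>60)&(W[...,2]<100); print("in chest",m.sum(),np.median(x[m]),np.median(y[m]),np.median(W[m][:,2]))
E
```

```text
time_s: 42.45
tool_pos: [500.4, 281.3, 189.8]
tcp_rot: [0.921, -0.389, -0.004, 0.011]
force: [1.8, 0.2, -0.1]
gripper_width: 74.5
time_s: 42.78
tool_pos: [502.0, 282.6, 251.4]
tcp_rot: [0.921, -0.389, -0.003, 0.01]
force: [0.2, 0.5, -0.5]
gripper_width: 74.4
t 42.78 tcp [502.  282.6 251.4] yaw -45.7 q [-0.8   0.5   0.39  1.59 -0.2   1.11 -1.16] F [ 0.24  0.52 -0.53] w 74.4 chest [-20.   63.9 251.4]
travel [287.7 194.6 106. ] spin -0.292 or 2.849
toolz chest [-0.021 -0.002 -1.   ] world [-0.014 -0.016 -1.   ]
(array([ 894., -159.]), array([ 892., -159.,   82.]), 27, np.int32(368))
(array([829., 251.]), array([825., 257.,  84.]), 84, np.int32(245))
(array([693., 600.]), array([692., 594.,  78.]), 90, np.int32(285))
(array([ 742., -293.]), array([ 745., -296.,   82.]), 36, np.int32(210))
(array([562., -61.]), array([562., -61.,  79.]), 31, np.int32(529))
in chest 640 -29.911034936623537 59.744413300416284 87.73880065716344
```

```bash
python3 -m creep '[{"gripper":80,"travel":[29,20,0],"spin":-0.05},{"gripper":80,"travel":[58,39,0],"spin":-0.1},{"gripper":80,"travel":[87,58,0],"spin":-0.15},{"gripper":80,"travel":[116,78,10],"spin":-0.2},{"gripper":80,"travel":[145,97,25],"spin":-0.25},{"gripper":80,"travel":[174,117,40],"spin":-0.292},{"gripper":80,"travel":[203,136,60],"spin":-0.292},{"gripper":80,"travel":[232,156,80],"spin":-0.292},{"gripper":80,"travel":[261,176,100],"spin":-0.292},{"gripper":80,"travel":[288,195,106],"spin":-0.292},{"gripper":80,"travel":[288,195,106],"spin":-0.292},{"gripper":80,"travel":[288,195,106],"spin":-0.292}]'; python3 -m creep '[{"gripper":85,"travel":[0,0,0],"spin":0},{"gripper":85,"travel":[0,0,0],"spin":0}]'>/dev/null; python3 to.py 562 -61 33.5 -29
```

```text
time_s: 43.83
tool_pos: [558.6, -64.8, 146.3]
tcp_rot: [0.967, -0.253, -0.008, 0.012]
force: [-0.5, 0.7, 0.6]
gripper_width: 74.4
t 44.0 tcp [557.8 -63.3 145.3] yaw -29.2 q [-0.13  0.59  0.31  1.76 -0.2   0.85 -0.25] F [ 0.71 -0.42  0.15] w 78.2 chest [-222.6 -221.9  145.3]
travel [  4.   -7.2 111.6] spin -0.004 or 3.137
toolz chest [-0.03   0.005 -1.   ] world [-0.025 -0.018 -1.   ]
```

```bash
python3 -m creep '[{"gripper":85,"travel":[4,-4,0],"spin":0},{"gripper":85,"travel":[4,-6,25],"spin":0},{"gripper":85,"travel":[4,-7,55],"spin":0},{"gripper":85,"travel":[4,-7,80],"spin":0},{"gripper":85,"travel":[4,-7,100],"spin":0},{"gripper":85,"travel":[4,-7,111],"spin":0},{"gripper":85,"travel":[4,-7,111],"spin":0},{"gripper":60,"travel":[4,-7,111],"spin":0},{"gripper":50,"travel":[4,-7,111],"spin":0},{"gripper":50,"travel":[4,-7,111],"spin":0},{"gripper":50,"travel":[4,-7,111],"spin":0},{"gripper":50,"travel":[4,-7,111],"spin":0}]' 28; python3 -m creep '[{"gripper":50,"travel":[0,0,-15],"spin":0},{"gripper":50,"travel":[0,0,-45],"spin":0},{"gripper":50,"travel":[0,0,-80],"spin":0},{"gripper":50,"travel":[0,0,-110],"spin":0},{"gripper":50,"travel":[0,0,-116],"spin":0},{"gripper":50,"travel":[0,0,-116],"spin":0},{"gripper":50,"travel":[0,0,-116],"spin":0},{"gripper":50,"travel":[0,0,-116],"spin":0},{"gripper":50,"travel":[0,0,-116],"spin":0}]'; python3 to.py 435 -311 150 15.3;python3 to.py c -25 -65 200
```

```text
time_s: 45.0
tool_pos: [562.5, -60.8, 35.5]
tcp_rot: [0.968, -0.252, -0.009, 0.011]
force: [-2.5, 1.5, 5.7]
gripper_width: 59.8
time_s: 45.75
tool_pos: [563.5, -58.5, 149.2]
tcp_rot: [0.968, -0.252, -0.011, 0.012]
force: [0.6, 0.3, -4.2]
gripper_width: 60.1
t 45.75 tcp [563.5 -58.5 149.2] yaw -29.2 q [-0.14  0.59  0.31  1.74 -0.2   0.87 -0.26] F [ 0.56  0.33 -4.21] w 60.1 chest [-215.1 -222.6  149.2]
travel [ 11.1 283.    7. ] spin -0.777 or 2.364
toolz chest [-0.032  0.008 -0.999] world [-0.028 -0.017 -0.999]
t 45.75 tcp [563.5 -58.5 149.2] yaw -29.2 q [-0.14  0.59  0.31  1.74 -0.2   0.87 -0.26] F [ 0.56  0.33 -4.21] w 60.1 chest [-215.1 -222.6  149.2]
travel [ -98.8 -225.2  -55.6] spin 0.284 or -2.858
toolz chest [-0.032  0.008 -0.999] world [-0.028 -0.017 -0.999]
```

Fifth pot is also full (4.2 N).

```bash
python3 -m creep '[{"gripper":50,"travel":[-5,-10,-30],"spin":0.05},{"gripper":50,"travel":[-16,-38,-54],"spin":0.1},{"gripper":50,"travel":[-30,-70,-55],"spin":0.16},{"gripper":50,"travel":[-44,-102,-55],"spin":0.22},{"gripper":50,"travel":[-58,-134,-55],"spin":0.284},{"gripper":50,"travel":[-72,-166,-55],"spin":0.284},{"gripper":50,"travel":[-86,-198,-55],"spin":0.284},{"gripper":50,"travel":[-98,-224,-55],"spin":0.284},{"gripper":50,"travel":[-98,-224,-55],"spin":0.284},{"gripper":50,"travel":[-98,-224,-55],"spin":0.284},{"gripper":50,"travel":[-98,-224,-55],"spin":0.284}]'; python3 to.py c -25 -65 44
```

```text
time_s: 46.67
tool_pos: [588.2, 184.4, 197.8]
tcp_rot: [0.922, -0.387, -0.01, 0.015]
force: [-0.7, -1.0, -4.0]
gripper_width: 59.9
t 46.67 tcp [588.2 184.4 197.8] yaw -45.5 q [-0.58  0.62  0.4   1.53 -0.25  1.07 -0.91] F [-0.73 -0.97 -4.01] w 59.9 chest [-27.3 -66.5 197.8]
travel [ -0.4  -7.7 153.7] spin -0.001 or 3.141
toolz chest [-0.035  0.008 -0.999] world [-0.031 -0.019 -0.999]
```

```bash
python3 -m creep '[{"gripper":50,"travel":[-1,-4,20],"spin":0},{"gripper":50,"travel":[-1,-4,45],"spin":0},{"gripper":50,"travel":[-1,-5,70],"spin":0},{"gripper":50,"travel":[-1,-6,95],"spin":0},{"gripper":50,"travel":[-1,-6,115],"spin":0},{"gripper":50,"travel":[-1,-7,130],"spin":0},{"gripper":50,"travel":[-1,-7,140],"spin":0},{"gripper":50,"travel":[-1,-7,146],"spin":0},{"gripper":50,"travel":[-1,-7,150],"spin":0},{"gripper":50,"travel":[-1,-7,152],"spin":0},{"gripper":50,"travel":[-1,-7,152],"spin":0},{"gripper":50,"travel":[-1,-7,152],"spin":0}]' ; python3 to.py c -25 -65 43.5
```

```text
time_s: 47.67
tool_pos: [588.5, 187.1, 46.5]
tcp_rot: [0.922, -0.387, -0.01, 0.014]
force: [0.2, 0.2, -4.1]
gripper_width: 59.9
t 47.67 tcp [588.5 187.1  46.5] yaw -45.5 q [-0.54  0.8   0.33  1.66 -0.33  0.77 -0.85] F [ 0.2   0.23 -4.14] w 59.9 chest [-25.1 -64.8  46.5]
travel [ 0.2 -0.2  3. ] spin -0.001 or 3.141
toolz chest [-0.034  0.007 -0.999] world [-0.029 -0.019 -0.999]
```

```bash
python3 -m creep '[{"gripper":50,"travel":[0,0,2],"spin":0},{"gripper":50,"travel":[0,0,3],"spin":0},{"gripper":50,"travel":[0,0,3],"spin":0},{"gripper":50,"travel":[0,0,3],"spin":0},{"gripper":65,"travel":[0,0,3],"spin":0},{"gripper":80,"travel":[0,0,3],"spin":0},{"gripper":80,"travel":[0,0,3],"spin":0},{"gripper":80,"travel":[0,0,3],"spin":0},{"gripper":80,"travel":[0,2,-30],"spin":0},{"gripper":80,"travel":[0,3,-65],"spin":0},{"gripper":80,"travel":[0,4,-100],"spin":0},{"gripper":80,"travel":[0,6,-140],"spin":0}]'; python3 -m creep '[{"gripper":40,"travel":[-10,0,-40],"spin":0},{"gripper":0,"travel":[-25,0,-80],"spin":0},{"gripper":0,"travel":[-40,-2,-115],"spin":0},{"gripper":0,"travel":[-65,-5,-150],"spin":0},{"gripper":0,"travel":[-65,-5,-150],"spin":0},{"gripper":0,"travel":[-65,-5,-150],"spin":0},{"gripper":0,"travel":[-65,-5,-150],"spin":0}]'; python3 to.py c 128 0 330;  python3 - <<'E'
from h import *; from bench import eyes
c=eyes.camera("top"); cv2.imwrite("pics/t5.png",c["frame"])
W=cloud(c); k=np.radians(44.5); d=W[...,:2]-[561,251]; x=d@[np.cos(k),np.sin(k)]; y=d@[-np.sin(k),np.cos(k)]
for s in(1,-1):
    m=(abs(x+25)<45)&(y*s>10)&(abs(y)<130)&(W[...,2]>60)&(W[...,2]<100); print("in chest",m.sum(),np.median(x[m]),np.median(y[m]),np.median(W[m][:,2]))
E
```

```text
time_s: 48.67
tool_pos: [587.7, 185.4, 187.6]
tcp_rot: [0.922, -0.387, -0.01, 0.015]
force: [0.7, 0.3, -0.4]
gripper_width: 74.6
time_s: 49.25
tool_pos: [550.0, 237.6, 337.3]
tcp_rot: [0.922, -0.387, -0.01, 0.015]
force: [-0.5, -0.1, 0.1]
gripper_width: 32.5
t 49.25 tcp [550.  237.6 337.3] yaw -45.6 q [-0.7   0.49  0.44  1.36 -0.2   1.37 -1.06] F [-0.46 -0.12  0.08] w 32.5 chest [-17.2  -1.9 337.3]
travel [  -2.  -145.4    2. ] spin -0.001 or 3.14
toolz chest [-0.036  0.007 -0.999] world [-0.031 -0.02  -0.999]
in chest 582 -27.29985759445009 62.40732068073831 87.68021528387298
in chest 561 -27.457717794195467 -65.06684429426524 87.50063157882656
```

View pics/t5.png

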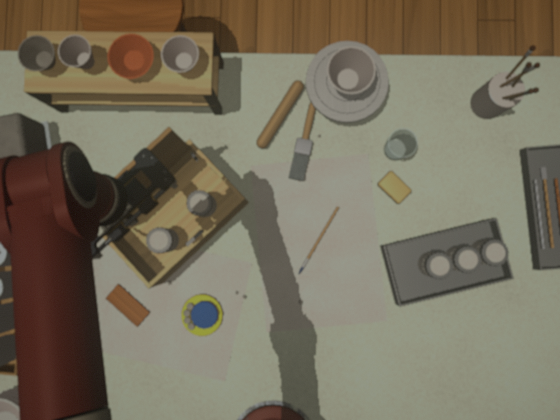

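Both full pots stand upright in the chest at (160,240) and (200,202), with tops at z 88. Three pots are in the tray and everything else is where it was. Next I'll close the flap from behind.

```bash
python3 -m creep '[{"gripper":0,"travel":[-2,-30,0],"spin":0},{"gripper":0,"travel":[-2,-65,0],"spin":0},{"gripper":0,"travel":[-2,-100,0],"spin":0},{"gripper":0,"travel":[-2,-130,2],"spin":0},{"gripper":0,"travel":[-2,-145,4],"spin":0},{"gripper":0,"travel":[-2,-145,20],"spin":0},{"gripper":0,"travel":[-2,-145,50],"spin":0},{"gripper":0,"travel":[-2,-145,78],"spin":0},{"gripper":0,"travel":[-2,-145,78],"spin":0},{"gripper":0,"travel":[-2,-145,78],"spin":0},{"gripper":0,"travel":[-2,-145,78],"spin":0}]'; python3 to.py c 98 0 257
```

```text
time_s: 50.22
tool_pos: [650.5, 337.4, 253.7]
tcp_rot: [0.921, -0.388, -0.01, 0.016]
force: [-0.5, -0.3, 1.4]
gripper_width: 0.5
t 50.22 tcp [650.5 337.4 253.7] yaw -45.7 q [-0.68  0.79  0.41  1.03 -0.28  1.41 -1.13] F [-0.46 -0.34  1.39] w 0.5 chest [124.4  -1.1 253.7]
travel [-1.  26.5 -2.3] spin -0.003 or 3.138
toolz chest [-0.038  0.007 -0.999] world [-0.031 -0.022 -0.999]
```

```bash
python3 -m creep '[{"gripper":0,"travel":[-1,12,-2],"spin":0},{"gripper":0,"travel":[-1,22,-3],"spin":0},{"gripper":0,"travel":[-1,30,-4],"spin":0},{"gripper":0,"travel":[-1,38,-4],"spin":0},{"gripper":0,"travel":[-1,46,-4],"spin":0},{"gripper":0,"travel":[-1,54,-4],"spin":0},{"gripper":0,"travel":[-1,62,-3],"spin":0},{"gripper":0,"travel":[-1,70,-1],"spin":0}]'; python3 to.py c 24 0 246
```

```text
time_s: 50.88
tool_pos: [601.6, 289.6, 260.5]
tcp_rot: [0.921, -0.388, -0.008, 0.013]
force: [-0.1, 1.0, -0.0]
gripper_width: 0.5
t 50.88 tcp [601.6 289.6 260.5] yaw -45.7 q [-0.7   0.66  0.42  1.28 -0.25  1.29 -1.08] F [-0.14  1.04 -0.05] w 0.5 chest [ 56.   -0.9 260.5]
travel [-0.7 31.5 15.5] spin -0.003 or 3.138
toolz chest [-0.031  0.004 -1.   ] world [-0.025 -0.019 -1.   ]
```

```bash
python3 -m creep '[{"gripper":0,"travel":[-1,9,6],"spin":0},{"gripper":0,"travel":[-1,18,10],"spin":0},{"gripper":0,"travel":[-1,25,13],"spin":0},{"gripper":0,"travel":[-1,32,16],"spin":0},{"gripper":0,"travel":[-1,39,19],"spin":0},{"gripper":0,"travel":[-1,46,22],"spin":0},{"gripper":0,"travel":[-1,52,26],"spin":0},{"gripper":0,"travel":[-1,58,30],"spin":0}]'; python3 to.py; python3 flap.py
```

```text
time_s: 51.55
tool_pos: [560.4, 249.3, 234.8]
tcp_rot: [0.921, -0.388, -0.006, 0.011]
force: [0.3, -0.0, 2.7]
gripper_width: 0.6
t 51.55 tcp [560.4 249.3 234.8] yaw -45.7 q [-0.7   0.58  0.42  1.5  -0.24  1.14 -1.04] F [ 0.25 -0.02  2.68] w 0.6 chest [ -1.6  -0.8 234.8]
toolz chest [-0.025  0.002 -1.   ] world [-0.019 -0.016 -1.   ]
top 1108 x,z med -5.378643240473048 232.14468327306994
scene 1362 zmax 242.0 x by z [(130, np.float64(59.5)), (150, np.float64(43.4)), (170, np.float64(28.7)), (190, np.float64(13.8)), (210, np.float64(-1.6)), (230, np.float64(-15.2))]
```

```bash
python3 -m creep '[{"gripper":0,"travel":[0,6,6],"spin":0},{"gripper":0,"travel":[0,12,13],"spin":0},{"gripper":0,"travel":[0,18,19],"spin":0},{"gripper":0,"travel":[0,23,25],"spin":0},{"gripper":0,"travel":[0,28,31],"spin":0},{"gripper":0,"travel":[0,33,37],"spin":0},{"gripper":0,"travel":[0,37,43],"spin":0},{"gripper":0,"travel":[0,41,49],"spin":0},{"gripper":0,"travel":[0,45,56],"spin":0},{"gripper":0,"travel":[0,48,63],"spin":0},{"gripper":0,"travel":[0,51,70],"spin":0},{"gripper":0,"travel":[0,54,77],"spin":0}]'; python3 to.py
```

```text
time_s: 52.65
tool_pos: [519.0, 209.5, 157.5]
tcp_rot: [0.921, -0.389, -0.007, 0.012]
force: [2.9, 3.3, 2.9]
gripper_width: 0.5
t 52.65 tcp [519.  209.5 157.5] yaw -45.7 q [-0.68  0.58  0.4   1.75 -0.27  0.89 -0.96] F [2.86 3.28 2.87] w 0.5 chest [-59.   -0.2 157.5]
toolz chest [-0.028  0.003 -1.   ] world [-0.022 -0.018 -1.   ]
```

```bash
python3 -m creep '[{"gripper":0,"travel":[0,3,7],"spin":0},{"gripper":0,"travel":[0,6,14],"spin":0},{"gripper":0,"travel":[0,9,21],"spin":0},{"gripper":0,"travel":[0,12,28],"spin":0},{"gripper":0,"travel":[0,15,35],"spin":0},{"gripper":0,"travel":[0,17,41],"spin":0},{"gripper":0,"travel":[0,17,46],"spin":0},{"gripper":0,"travel":[0,17,50],"spin":0},{"gripper":0,"travel":[0,17,53],"spin":0},{"gripper":0,"travel":[0,17,53],"spin":0}]'; python3 to.py
```

```text
time_s: 53.48
tool_pos: [505.8, 197.1, 106.8]
tcp_rot: [0.921, -0.389, -0.007, 0.012]
force: [-1.4, 1.6, 15.5]
gripper_width: 0.7
t 53.48 tcp [505.8 197.1 106.8] yaw -45.7 q [-0.65  0.63  0.37  1.85 -0.3   0.75 -0.92] F [-1.38  1.6  15.47] w 0.7 chest [-77.1   0.2 106.8]
toolz chest [-0.027  0.004 -1.   ] world [-0.022 -0.016 -1.   ]
```

At the bottom stop (15 N). Now a slow back-off.

```bash
python3 -m creep '[{"gripper":0,"travel":[0,0,-2],"spin":0},{"gripper":0,"travel":[0,0,-4],"spin":0},{"gripper":0,"travel":[0,0,-6],"spin":0},{"gripper":0,"travel":[0,0,-8],"spin":0},{"gripper":0,"travel":[0,0,-11],"spin":0},{"gripper":0,"travel":[0,0,-15],"spin":0},{"gripper":0,"travel":[0,0,-15],"spin":0},{"gripper":0,"travel":[0,0,-15],"spin":0}]'; python3 to.py
```

```text
time_s: 54.15
tool_pos: [505.8, 197.1, 121.6]
tcp_rot: [0.921, -0.389, -0.007, 0.012]
force: [0.8, 0.2, 0.5]
gripper_width: 0.6
t 54.15 tcp [505.8 197.1 121.6] yaw -45.8 q [-0.66  0.61  0.38  1.83 -0.29  0.78 -0.93] F [0.77 0.22 0.5 ] w 0.6 chest [-77.1   0.3 121.6]
toolz chest [-0.027  0.004 -1.   ] world [-0.022 -0.016 -1.   ]
```

```bash
python3 -m creep '[{"gripper":0,"travel":[0,0,-20],"spin":0},{"gripper":0,"travel":[0,5,-60],"spin":0},{"gripper":0,"travel":[0,30,-95],"spin":0},{"gripper":0,"travel":[20,40,-110],"spin":0},{"gripper":0,"travel":[50,40,-130],"spin":0},{"gripper":0,"travel":[85,40,-130],"spin":0},{"gripper":0,"travel":[120,40,-130],"spin":0},{"gripper":0,"travel":[155,40,-130],"spin":0},{"gripper":0,"travel":[155,40,-130],"spin":0},{"gripper":0,"travel":[155,40,-130],"spin":0},{"gripper":0,"travel":[155,40,-130],"spin":0}]'; python3 flap.py
python3 - <<'E'
from h import *; from bench import eyes
c=eyes.camera("top"); cv2.imwrite("pics/t6.png",c["frame"]); cv2.imwrite("pics/s6.png",eyes.camera("scene")["frame"])
W=cloud(c); k=np.radians(44.5); d=W[...,:2]-[561,251]; x=d@[np.cos(k),np.sin(k)]; y=d@[-np.sin(k),np.cos(k)]
for b in range(-80,80,20):
    m=(x>b)&(x<b+20)&(abs(y)<110)&(y>0); print(b,np.round(np.median(W[m][:,2]),1))
a=np.load("top0.npz")["range_z"];
E
```

```text
time_s: 55.07
tool_pos: [587.4, 61.1, 251.4]
tcp_rot: [0.921, -0.389, -0.008, 0.012]
force: [-1.0, -0.2, -0.3]
gripper_width: 0.6
-80 115.0
-60 115.2
-40 115.3
-20 115.5
0 115.4
20 115.5
40 115.4
60 115.8
```

View pics/s6.png

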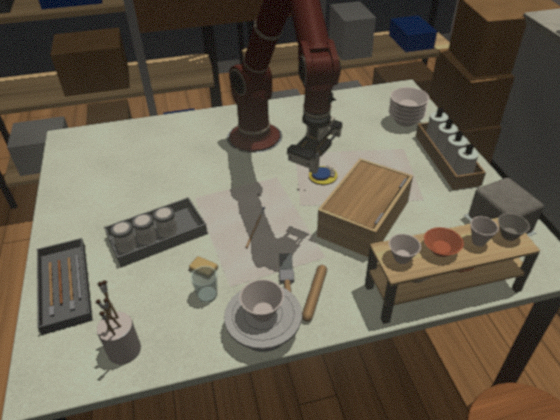

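View pics/t6.png

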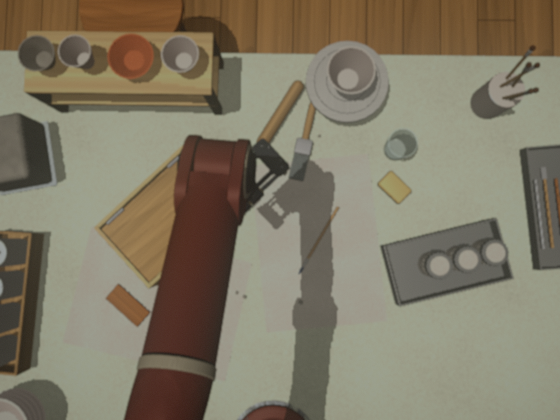

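The chest is shut flat: its top reads z 115 everywhere, with nothing holding it. Three pots stand in the tray at (437,264), (467,258) and (493,252), and the table is otherwise unchanged. Handing in.

```bash
python3 -c "
from bench import arm
print(arm.sign_off())"
```

```text
the job is handed in; nothing more can be done
None
```

All five pots are put away and the chest is latched shut. I handed the job in at about 55 s, after a jam on the flap that pushed the wrist force to about 100 N.

- **Sorting:** three pots felt light (about 1 N) and stand upright in the grey tray. Two felt full (about 4.2 N each) and stand upright in the chest. One pot had been knocked 46 mm aside early on, so I measured it again before picking it up.
- **Flap:** I pressed it until the latch clicked and kept the fingers on it as it rose to about 0.77 rad. I then caught it by its front edge and swung it to the stop, about 1.62 rad. At the end I swung it down and pressed it to the bottom stop with 15 N, and it stayed shut when I backed off.
- **Last checks:**
  - The flap lies flat, with its top reading z 115–116 and no force on the tool.
  - The tray pots stand upright in both final views.
  - The chest pots were upright, tops at z 88, before I closed the lid.
  - The other objects I could see were in their original places; in the top view the arm hid the clay dish, which the scene view shows in place.
  - The gripper touches nothing.

**What went wrong:** my first push on the flap's edge jammed at about 100 N, under the 120 N wrist limit, and two later tries reached 30–45 N. I couldn't tell whether the fingers or the gripper body took that load, and the limit for the body is 40 N. The jams also tilted the tool by about 13°, which I corrected in free air before handling any pots. A tilt of up to 5° built up again during the work and was corrected once more.

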